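# Set out lino blocks along a T-square

### The arm

A 6-joint arm with a two-finger parallel gripper is mounted at the origin on the work surface. World frame = base frame: x ahead of the robot, y to its left, z up, the work surface at z = 0. Lengths are in mm, angles in rad, forces in N, time in s.
With the tool pointing down it reaches from about 400 to 925 mm from the base axis. Payload 12.5 kg.
Tool frame: the origin (TCP) lies between the finger pads; the fingertips stand env.tip_extent ahead of it and the grasp point (between the pads) lies 11 mm behind it (env.tip_extent is the distance from the TCP to the fingertips, in mm); z points along the fingers, y is the line along which they close (so a half turn about z gives the same grasp; the last joint's range is limited). The gripper opens to 95 mm and grips with 3 to 60 N. Pads are 20 mm wide; open, the fingers measure 119 mm over their backs; the gripper's body (75 mm by 180 mm) begins 59 mm behind the grasp point.
Start: joints at [-1.22, 0.491, 1.559, -0, 1.092, -0.106], TCP at [275.698, -560.925, 222.661] pointing down, gripper open.
Joint ranges: [-3.1, 3.1], [-0.84, 2.19], [0.05, 2.79], [-1.13, 4.28], [0.06, 2.93], [-2.69, 2.69]. Speed limits (rad/s): [2.22, 2.22, 2.79, 3.14, 3.14, 3.14].

### API

Orientations are given as [roll, pitch, yaw] about the fixed x, y, z axes, in that order (R = Rz(yaw) Ry(pitch) Rx(roll)).
In Python, from cell import env gives the robot as it stands.
- The arm moves only by the tool carry_out, never from a script. Its argument "motion" is a list of rows, each a list of 5 numbers: the shift along the tool's x, y, z in mm, then the turn about the tool's z in degrees, then the closure, from 0 (fully open) to 1 (shut). A call has 1 to 12 rows; each row shifts and turns the commanded pose from where the row before left it, along the tool's axes as they then stand; what a row does not reach is not made up. A row lasts 1/10 s, in which the tool goes at most 50 mm and 8.59 degrees, less where a joint would pass 70% of its speed; a pose out of reach is approached as far as the arm can. A call with a gripper value outside its range is refused whole. The fingers move at their own pace and stop on an object; the grip force is fixed at half the most. Time passes only in rows, so rows that do not move let the fingers close. It gives the time, the measured TCP pose, the force, the opening and the grip force at its end, in the units of the state.
- env.state(): the state, without advancing time (a new reading comes with each control period).
- env.read_camera(name): name is "scene" or "side" or "wrist"; returns a dict with "color" (480x640x3 uint8, red, green, blue), "K" (3x3 intrinsics, pixels), "dist" ([k1, k2, p1, p2, k3] as OpenCV has them; the pictures are not rectified), "R" (3x3) and "t" (3): a world point X has camera coordinates R X + t; the wrist camera has in their place "hand_eye" (4x4, takes a point from camera to tool coordinates, whose origin is the TCP and whose axes are the flange's). Camera axes: x right, y down, z forward; pixel columns grow to the right and rows downward; lengths in mm; the calibration is good to about 2 mm. A picture is of the moment at which its call begins: read the wrist's pose just before it. There is no depth.
- env.job_done(): hands the job in; it is judged then, once.
The state is a dict: "t": time; "joints": joint angles; "qvel": joint speeds; "tau": joint torques, N m; "eef_pos": TCP position; "tcp_rot": TCP orientation; "ft_force": force on the tool from outside, world axes, zero at the start; "moment": the same for the moment, N m; "opening": opening from 0.0 (shut) to 1.0 (fully open); "grip_force": force on a finger pad.
Only numpy, scipy, OpenCV 4.12 (cv2) and the standard library are available. Lean on these libraries where they do the work, as an engineer would, in place of code of your own. Each camera call takes 0.05 s, during which the arm holds its last target. There are 200 camera calls.

### The job

Set out the lino printing blocks for a border print: fold both long flaps of the carton back well past upright, so that they stay open, and lay the T-square flat on the drawing board with its head flush along the board's left-hand edge (the robot's left) and its ruled edge facing away from the robot. Stand every block from the carton on the board, carved face up, in one row with a long side flush against the blade's far edge, spaced as you like, and leave the square in place. Leave the ink dish, the brush pot and the roller where they are.

Things in the scene. Friction and masses are not known exactly. Their poses are not given: they have to be found in the camera images.
- board: plywood drawing board lying flat on the table, fixed, 280 mm (its x) by 360 mm (its y) by 20 mm thick. Origin: centre of its underside; z up; y points to its left-hand edge, which lies at y = +180 mm; x points away from the robot (within 0.1 rad)
- tsquare: T-square, 0.5 kg. Origin on the head's working face, under the blade's centre line; x along the blade, y to its far (ruled) edge, z up. In mm: steel blade x -40..340, y -25..25, z 0..4 (lies on the board); wooden head x -40..0, y -75..75, z -12..0; black grip rail x 40..190, y -21..-9, z 4..24. Balances at x 110. Starts askew on the board, its head 25 to 50 off the edge
- head_far (a point): on the T-square head's working face, its end farther from the robot: x 0, y 75, z -6 mm in the T-square's frame
- head_near (a point): the same at the end nearer the robot: x 0, y -75, z -6 mm in the T-square's frame
- carton: open-topped shipping carton, fixed: outside 230 mm (its x) by 280 mm (its y), 85 mm high, walls and floor 5 mm; its short end flaps hang down outside its y walls (292 mm long in all). Origin: centre of its underside; z up; x away from the robot (within 0.12 rad). Stands beside the board, to its left or right
- flap_near (a joint): the carton's near long flap, 113 mm deep, 276 mm wide, 4 mm thick, 30 g, creased along the rim of the near (-x) wall, 85 mm up. Opening angle in rad: 0 shut flat, 1.57 upright, 3.14 level outwards, at most 4.3 (hanging). Starts ajar (0.6 to 1.0, tape cut); the stiff crease holds it at any angle it is pushed to (0.035 N m)
- flap_far (a joint): the carton's far long flap, 113 mm deep, 276 mm wide, 4 mm thick, 30 g, creased along the rim of the far (+x) wall, 85 mm up. Opening angle in rad: 0 shut flat, 1.57 upright, 3.14 level outwards, at most 4.3 (hanging). Starts ajar (0.6 to 1.0, tape cut); the stiff crease holds it at any angle it is pushed to (0.035 N m)
- block1: lino printing block (three to five are present): wood, 44 x 36 x 26 mm, 60 g, dark grey top face carved with four bars. Origin: centre of its underside; x along the 44 mm side, y along the 36 mm side, z up. Starts loose on the carton's floor, carved face up
- block2: lino printing block (three to five are present): wood, 44 x 36 x 26 mm, 60 g, dark grey top face carved with three slanted bars. Origin: centre of its underside; x along the 44 mm side, y along the 36 mm side, z up. Starts loose on the carton's floor, carved face up
- block3: lino printing block (three to five are present): wood, 44 x 36 x 26 mm, 60 g, dark grey top face carved with a ring. Origin: centre of its underside; x along the 44 mm side, y along the 36 mm side, z up. Starts loose on the carton's floor, carved face up
- block4: lino printing block (three to five are present): wood, 44 x 36 x 26 mm, 60 g, dark grey top face carved with six dots. Origin: centre of its underside; x along the 44 mm side, y along the 36 mm side, z up. Starts loose on the carton's floor, carved face up
- block5: lino printing block (three to five are present): wood, 44 x 36 x 26 mm, 60 g, dark grey top face carved with a star. Origin: centre of its underside; x along the 44 mm side, y along the 36 mm side, z up. Starts loose on the carton's floor, carved face up
- ink_dish: bystander: white ceramic dish, 90 mm across, 28 mm high; origin under its centre
- brush_pot: bystander: terracotta pot 80 mm across and 100 mm high with three brushes, 195 mm high in all; origin under its centre
- brayer: bystander: lino ink roller with a wooden handle, 70 mm wide, 150 mm long, 32 mm high, lying down; origin under the roller

How it is judged (in metres and radians):
At the end, for the whole second after the job is handed in: Both flaps beyond 1.75 rad. T-square flat on the board, both head ends within 2.5 mm of its left edge and within its length. Every block flat on the board, carved face up, centre 20 to 320 mm along the blade, within 3 mm of touching its far edge, parallel within 0.06 rad. All at rest (value of joint each of flap_near, flap_far above 1.75 rad and y of head_far in the frame of board between 0.177 and 0.1825 m and x of head_far in the frame of board between -0.143 and 0.143 m and y of head_near in the frame of board between 0.177 and 0.1825 m and x of head_near in the frame of board between -0.143 and 0.143 m and z of tsquare in the frame of board between 0.0175 and 0.0225 m and angle between the z axis of tsquare and the z axis of board, either way round below 0.02 rad and linear speed of each of tsquare, block1, block2, block3, block4, block5 below 0.01 m/s and y of block1 in the frame of tsquare between 0.041 and 0.046 m and x of block1 in the frame of tsquare between 0.02 and 0.32 m and z of block1 in the frame of tsquare between -0.003 and 0.003 m and angle between the x axis of each of block1, block2, block3, block4, block5 and the x axis of tsquare, either way round below 0.06 rad and angle between each of block1, block2, block3, block4, block5's own z axis and vertical below 0.06 rad and y of block2 in the frame of tsquare between 0.041 and 0.046 m and x of block2 in the frame of tsquare between 0.02 and 0.32 m and z of block2 in the frame of tsquare between -0.003 and 0.003 m and y of block3 in the frame of tsquare between 0.041 and 0.046 m and x of block3 in the frame of tsquare between 0.02 and 0.32 m and z of block3 in the frame of tsquare between -0.003 and 0.003 m and y of block4 in the frame of tsquare between 0.041 and 0.046 m and x of block4 in the frame of tsquare between 0.02 and 0.32 m and z of block4 in the frame of tsquare between -0.003 and 0.003 m and y of block5 in the frame of tsquare between 0.041 and 0.046 m and x of block5 in the frame of tsquare between 0.02 and 0.32 m and z of block5 in the frame of tsquare between -0.003 and 0.003 m).
It fails at once if the ink dish is moved more than 3 cm (distance of ink_dish from where it was at the start of the episode above 0.03 m).
It fails at once if the brush pot is moved more than 3 cm (distance of brush_pot from where it was at the start of the episode above 0.03 m).
It fails at once if the ink roller is moved more than 3 cm (distance of brayer from where it was at the start of the episode above 0.03 m).
Of block1, block2, block3, block4, block5 only 3 to 5 are there at a start; the rules pass over those that are not, and their reading is None.
At some moment in a run one of tsquare, block1, block2, block3, block4, block5 may be knocked a few centimetres aside while the robot is not near it.
It also fails if it takes over 210 s, if anything falls off the work surface, if the arm or the gripper's body presses on something with over 40 N, if the wrist force passes 120 N, or if a joint passes its speed limit or range.

## Working session

There is one attempt and no reset: what is moved stays moved. The work goes in short steps, Python scripts to look and compute and a tool call to move; the robot and the scene stay as the last step left them, time stands still between calls to the robot, and variables do not carry over. Pictures are saved under pics/ and viewed, at most 14 in all, crops included, and the job is handed in when it is done.

Besides the shell and the picture viewer there is one more tool, called as name(argument=value, ...), one argument or row to a line, values as JSON. carry_out: Moves the arm, as the interface text tells. Its arguments: {"type":"object","properties":{"motion":{"type":"array"}},"required":["motion"]}

```bash
mkdir -p pics; ls; cat > h.py <<'E'
import numpy as np, cv2
from cell import env
from scipy.spatial.transform import Rotation as Ro
def cam(name):
    s=env.state(); c=env.read_camera(name)
    if name=="wrist":
        T=np.eye(4); T[:3,:3]=Ro.from_euler('xyz',s['tcp_rot']).as_matrix(); T[:3,3]=s['eef_pos']
        W=T@np.array(c['hand_eye']); c['R']=W[:3,:3].T; c['t']=-W[:3,:3].T@W[:3,3]
    c['R']=np.array(c['R']);c['t']=np.array(c['t']).ravel();c['K']=np.array(c['K']);c['dist']=np.array(c['dist'])
    return c
def save(c,fn): cv2.imwrite(fn,c['color'][:,:,::-1])
def px2w(c,uv,z):
    n=cv2.undistortPoints(np.array(uv,float).reshape(-1,1,2),c['K'],c['dist']).reshape(-1,2)
    d=np.c_[n,np.ones(len(n))]@c['R']; o=-c['R'].T@c['t']
    return o+d*((z-o[2])/d[:,2])[:,None]
def w2px(c,P):
    return cv2.projectPoints(np.array(P,float).reshape(-1,1,3),cv2.Rodrigues(c['R'])[0],c['t'],c['K'],c['dist'])[0].reshape(-1,2)
E
python3 - <<'E'
from h import *
s=env.state(); print(s, env.tip_extent)
for n in("scene","side"):
    c=cam(n); save(c,f"pics/{n}0.png"); print(n,-c['R'].T@c['t'],c['R'][2])
E
```

```text
pics
{'t': 0.0, 'joints': array([-1.21960290e+00,  4.91559017e-01,  1.55946366e+00, -4.86275620e-06,
        1.09169277e+00, -1.05591352e-01]), 'qvel': array([ 0.000675  ,  0.00119584, -0.00226242, -0.00053186, -0.00079085,
       -0.0003921 ]), 'tau': array([-2.37888584e-03, -6.12646222e+01, -2.58187634e+01,  6.91224751e-02,
        4.82069829e-02, -1.82849512e-04]), 'eef_pos': array([ 275.60657361, -560.68318851,  222.05718777]), 'tcp_rot': array([-3.14047567e+00, -1.14047667e-04,  4.56786958e-01]), 'ft_force': array([-0.49620872, -0.52999631, -0.34899445]), 'moment': array([-0.00923455,  0.05546593, -0.01228512]), 'grip_force': 0.0, 'opening': 1.0005368186025538} 8.0
scene [1210.17018503 -376.2467671   894.71639271] [-0.57704752  0.38601576 -0.71972772]
side [502.56645592 892.15351398 543.57760272] [ 0.07424873 -0.87114702 -0.48537613]
```

View pics/scene0.png

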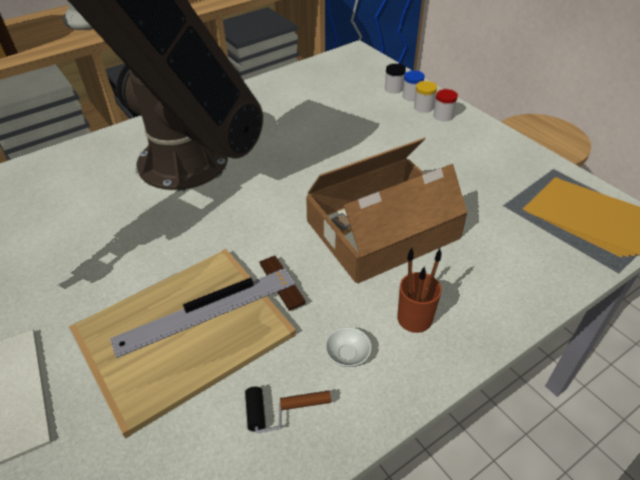

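View pics/side0.png

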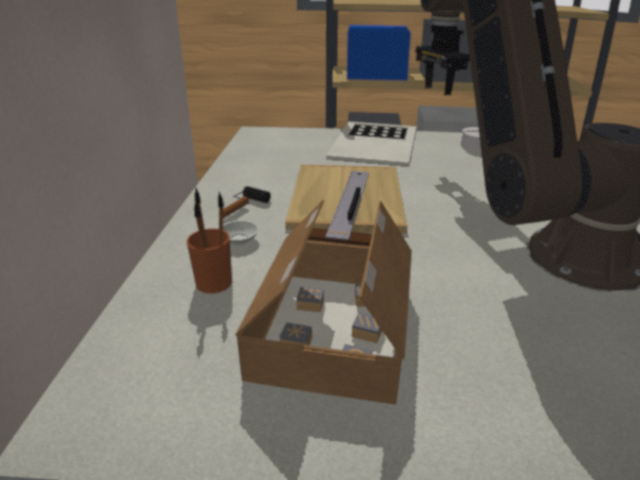

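The scene shows the board at left (corners about (72,328), (228,252), (296,325), (125,430)) with the askew T-square. The carton is at (385,215), with the pot, dish and roller on its far side. The side view shows at least four blocks inside, at about (310,298), (295,333), (367,327) and (355,352).

```bash
python3 - <<'E'
from h import *
np.set_printoptions(precision=1,suppress=True)
c=cam("scene"); s=cam("side")
print("board",px2w(c,[(72,328),(228,252),(296,325),(125,430)],20))
print("tsq blade end/far; head",px2w(c,[(112,333),(116,356),(281,268),(295,284)],24), px2w(c,[(261,263),(270,257),(304,301),(292,306)],20))
print("rail",px2w(c,[(184,308),(252,281)],44))
print("carton far bottom",px2w(c,[(360,277),(464,237)],0)); print("rim",px2w(c,[(307,193),(345,247),(358,243),(466,210)],85))
print("side rim",px2w(s,[(246,342),(398,358)],85),px2w(s,[(243,376),(395,397)],0))
print("inner right rim", px2w(s,[(318,240),(372,245)],85))
print("flap tops scene", w2px(c,[[0,0,0]]))
print("dish",px2w(c,[(350,347)],14),"pot",px2w(c,[(417,322)],0),"brayer",px2w(c,[(257,408),(330,398)],16))
E
```

```text
board [[ 402.7 -425.6   20. ]
 [ 399.8  -71.9   20. ]
 [ 658.3  -58.2   20. ]
 [ 670.4 -417.9   20. ]]
tsq blade end/far; head [[ 464.8 -364.9   24. ]
 [ 520.8 -377.5   24. ]
 [ 514.6   -2.3   24. ]
 [ 570.7   -2.7   24. ]] [[472.8 -28.6  20. ]
 [468.9  -2.9  20. ]
 [617.2 -11.2  20. ]
 [613.6 -38.6  20. ]]
rail [[ 507.7 -226.2   44. ]
 [ 525.9  -79.7   44. ]]
carton far bottom [[620.1 135.    0. ]
 [664.8 409.6   0. ]]
rim [[399.8 146.9  85. ]
 [592.1 112.6  85. ]
 [598.8 141.9  85. ]
 [658.5 400.8  85. ]]
side rim [[648.1 404.3  85. ]
 [439.7 417.8  85. ]] [[663.5 388.    0. ]
 [436.3 409.5   0. ]]
inner right rim [[573.5 118.6  85. ]
 [472.2 128.4  85. ]]
flap tops scene [[182.7 161.3]]
dish [[759.    0.3  14. ]] pot [[783.4 153.9   0. ]] brayer [[ 765.4 -212.    16. ]
 [ 824.8  -95.4   16. ]]
```

carry_out(
  motion=[
    [0,0,0,-8,0],
    [0,0,0,-8,0],
    [0,0,0,-8,0],
    [0,0,0,-8,0],
    [0,0,0,-8,0],
    [0,0,0,-8,0],
    [0,0,0,-8,0],
    [0,0,0,-8,0],
  ],
)

```text
t: 1.0
eef_pos: [275.7, -560.9, 222.5]
tcp_rot: [-3.142, -0.0, 1.58]
ft_force: [0.4, 0.1, 0.8]
opening: 0.997
grip_force: 0.0
```

carry_out(
  motion=[
    [32,26,-20,0,0],
    [32,26,-20,0,0],
    [32,26,-20,0,0],
    [32,26,-20,0,0],
    [32,26,-20,0,0],
    [32,26,-20,0,0],
    [32,26,-20,0,0],
    [32,26,-20,0,0],
    [32,26,-20,0,0],
    [32,26,-20,0,0],
    [0,0,0,0,0],
  ],
)

```text
t: 2.1
eef_pos: [537.2, -236.9, 425.0]
tcp_rot: [3.138, 0.001, 1.578]
ft_force: [-0.4, 0.1, 0.1]
opening: 0.997
grip_force: 0.0
```

```bash
python3 - <<'E'
from h import *
np.set_printoptions(precision=3,suppress=True)
c=cam("wrist"); save(c,"pics/w1.png"); print(c['hand_eye'],-c['R'].T@c['t'])
E
```

```text
[[   0.      -0.969   -0.248   70.487]
 [   1.       0.      -0.001    0.103]
 [   0.001   -0.248    0.969 -161.744]
 [   0.       0.       0.       1.   ]] [ 536.158 -166.234  586.678]
```

View pics/w1.png

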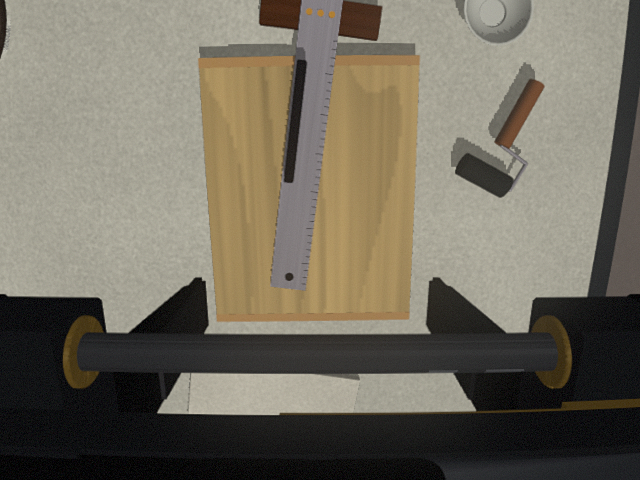

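The board outline is at (200,60), (419,57), (409,319), (217,321). The blade runs from (320,0) to (290,288), the rail from (300,60) to (289,183), and the head is at the top.

```bash
cat >> h.py <<'E'
def edge_line(c,mask,p,q,z,n=30,half=14,trim=.08):
    """sub-px mask edge points along segment p->q (scan normal), cast on z; returns world pts (robust)"""
    p=np.array(p,float);q=np.array(q,float);d=(q-p)/np.linalg.norm(q-p);nn=np.array([-d[1],d[0]]);out=[]
    for s in np.linspace(trim,1-trim,n):
        m=p+s*(q-p);o=np.arange(-half,half+.1,.5);P=m+o[:,None]*nn
        v=cv2.remap(mask.astype(np.float32),P[:,0].astype(np.float32)[None],P[:,1].astype(np.float32)[None],1)[0]
        g=np.abs(np.diff(v)).astype(float)
        if g.sum()>.3: 
            i=np.argmax(g); w=g[max(0,i-1):i+2]; out.append(m+(o[max(0,i-1):i+2]@w[:len(o[max(0,i-1):i+2])]/w.sum()+.25)*nn)
    W=px2w(c,out,z); vx,vy,x0,y0=[float(a) for a in cv2.fitLine(W[:,:2].astype(np.float32),cv2.DIST_HUBER,0,.01,.01).ravel()]
    return np.array([vx,vy]),np.array([x0,y0])
def cross(a,b):
    k=np.linalg.solve(np.c_[a[0],-b[0]],b[1]-a[1]); return a[1]+k[0]*a[0]
E
python3 - <<'E'
from h import *
np.set_printoptions(precision=3,suppress=True)
c=cam("wrist"); hsv=cv2.cvtColor(c['color'],cv2.COLOR_RGB2HSV)
m=((hsv[...,1]>75)&(hsv[...,2]>90)).astype(np.float32)
E={}
for k,p,q in(("left",(200,58),(295,57)),("far",(419,60),(409,319)),("right",(217,321),(409,319)),("near",(200,60),(217,321))):
    E[k]=edge_line(c,m,p,q,20); print(k,E[k],np.arctan2(*E[k][0][::-1]))
C=[cross(E[a],E[b]) for a,b in(("left","near"),("left","far"),("right","far"),("right","near"))]
C=np.array(C);print(C,"sides",np.linalg.norm(C-np.roll(C,-1,0),axis=1),"ctr",C.mean(0))
b=(hsv[...,2]<60).astype(np.float32); r=cv2.findContours(b[:200,250:330].astype(np.uint8),0,2)[0]
r=max(r,key=cv2.contourArea)+[[250,0]]; box=cv2.boxPoints(cv2.minAreaRect(r)); print("rail px",box); print(px2w(c,box,44))
g=((hsv[...,1]<60)).astype(np.float32)
for k,p,q in(("bfar",(335,70),(306,285)),("bnear",(285,190),(271,285))):
    e=edge_line(c,g,p,q,24,half=8);E[k]=e;print(k,e,np.arctan2(*e[0][::-1]))
e=edge_line(c,g,(274,288),(303,290),24,half=8);E['end']=e;print('end',e, cross(e,E['bfar']),cross(e,E['bnear']))
E
```

```text
left (array([1.   , 0.014]), array([445.672, -68.453])) 0.014057373102637128
far (array([ 0.02, -1.  ]), array([ 669.505, -268.91 ])) -1.550515175456974
right (array([1.   , 0.019]), array([ 535.437, -425.726])) 0.018748151823630387
near (array([ 0.019, -1.   ]), array([ 390.993, -270.106])) -1.5514366631343577
[[ 387.105  -69.277]
 [ 665.376  -65.365]
 [ 672.634 -423.153]
 [ 394.058 -428.377]] sides [278.299 357.862 278.625 359.167] ctr [ 529.793 -246.543]
rail px [[284.168 180.212]
 [298.331  57.461]
 [308.2    58.6  ]
 [294.036 181.35 ]]
[[ 494.186 -222.886   44.   ]
 [ 512.568  -75.569   44.   ]
 [ 524.404  -76.82    44.   ]
 [ 506.722 -224.267   44.   ]]
bfar (array([0.119, 0.993]), array([ 538.007, -245.351])) 1.4518636481856095
bnear (array([0.122, 0.993]), array([ 480.963, -302.334])) 1.4482703138269302
end (array([ 0.995, -0.099]), array([ 500.542, -375.133])) [ 522.241 -377.287] [ 472.343 -372.334]
```

carry_out(
  motion=[
    [0,0,0,7.3,0],
    [11,-4.8,43,0,0],
    [11,-4.8,43,0,0],
    [11,-4.8,43,0,0],
    [11,-4.8,43,0,0],
    [11,-4.8,43,0,0],
    [11,-4.8,43,0,0],
    [11,-4.8,43,0,0],
    [11,-4.8,43,0,0],
    [0,0,0,0,0.5],
    [0,0,0,0,0.5],
  ],
)

```text
t: 3.3
eef_pos: [507.3, -149.0, 78.9]
tcp_rot: [-3.14, -0.0, 1.446]
ft_force: [0.3, -0.6, 0.1]
opening: 0.886
grip_force: 0.0
```

```bash
python3 - <<'E'
from h import *
s=env.state();print(s['eef_pos'],s['tcp_rot'],s['opening'])
E
```

```text
[ 507.28008842 -149.00140034   78.91974472] [-3.14025499e+00 -2.03343102e-04  1.44566427e+00] 0.8862178454328127
```

carry_out(
  motion=[
    [4,1.5,20,0,0.5],
    [0,0,20,0,0.5],
    [0,0,2.5,0,0.5],
    [0,0,0,0,1],
    [0,0,0,0,1],
    [0,0,0,0,1],
    [0,0,0,0,1],
    [0,0,0,0,1],
    [0,0,0,0,1],
    [0,0,0,0,1],
    [0,0,0,0,1],
    [0,0,0,0,1],
  ],
)

```text
t: 4.5
eef_pos: [509.9, -144.4, 36.3]
tcp_rot: [3.141, 0.0, 1.447]
ft_force: [0.4, -0.7, 4.4]
opening: 0.124
grip_force: 30.0
```

carry_out(
  motion=[
    [0,0,-6,0,1],
    [0,0,0,-4.1,1],
    [0,0,0,-4.1,1],
    [-12,0,0,0,1],
    [-10,0,0,0,1],
    [0,0,5,0,1],
    [0,0,1,0,1],
    [0,0,0,0,1],
  ],
)

```text
t: 5.3
eef_pos: [510.2, -167.1, 36.4]
tcp_rot: [3.141, 0.001, 1.588]
ft_force: [-0.7, -3.6, 2.0]
opening: 0.128
grip_force: 30.0
```

carry_out(
  motion=[
    [-2,0,0,0,1],
    [-2,0,0,0,1],
    [-2,0,0,0,1],
    [0,0,0,0,1],
  ],
)

```text
t: 5.7
eef_pos: [509.9, -171.7, 36.3]
tcp_rot: [-3.141, -0.001, 1.589]
ft_force: [-0.7, 3.6, 4.8]
opening: 0.126
grip_force: 30.0
```

carry_out(
  motion=[
    [-1,0,0,0,1],
    [-1,0,0,0,1],
    [0,0,0,0,1],
  ],
)

```text
t: 6.0
eef_pos: [509.9, -173.5, 36.3]
tcp_rot: [-3.141, -0.001, 1.589]
ft_force: [-0.5, 5.3, 5.0]
opening: 0.124
grip_force: 30.0
```

carry_out(
  motion=[
    [-1,0,0,0,1],
    [-1,0,0,0,1],
    [0,0,0,0,1],
  ],
)

```text
t: 6.3
eef_pos: [510.0, -175.5, 36.4]
tcp_rot: [-3.141, -0.001, 1.589]
ft_force: [0.2, 5.3, 5.3]
opening: 0.127
grip_force: 30.0
```

carry_out(
  motion=[
    [-1,0,0,0,1],
    [-1,0,0,0,1],
    [0,0,0,0,1],
  ],
)

```text
t: 6.6
eef_pos: [509.9, -176.4, 36.3]
tcp_rot: [-3.141, -0.002, 1.589]
ft_force: [1.0, 14.5, 6.7]
opening: 0.12
grip_force: 30.0
```

carry_out(
  motion=[
    [-1,0,0,0,1],
    [-1,0,0,0,1],
    [0,0,0,0,1],
  ],
)

```text
t: 6.9
eef_pos: [509.8, -176.8, 36.3]
tcp_rot: [-3.14, -0.004, 1.589]
ft_force: [4.2, 28.7, 10.0]
opening: 0.129
grip_force: 30.0
```

carry_out(
  motion=[
    [1,0,0,0,1],
    [0.8,0,0,0,1],
    [0,0,0,0,0.5],
    [0,0,0,0,0.5],
    [0,0,0,0,0.5],
    [0,0,0,0,0.5],
    [0,0,-20,0,0.5],
    [0,0,-45,0,0.5],
    [0,0,-45,0,0.5],
    [0,0,-45,0,0.5],
    [0,0,-45,0,0.5],
    [0,0,-45,0,0.5],
  ],
)

```text
t: 8.1
eef_pos: [509.7, -178.4, 283.2]
tcp_rot: [3.141, 0.0, 1.589]
ft_force: [0.4, -0.6, -0.4]
opening: 0.5
grip_force: 0.0
```

carry_out(
  motion=[
    [-4,0,-45,0,0.5],
    [-4,0,-45,0,0.5],
    [-4,0,-45,0,0.5],
    [0,0,-15,0,0.5],
    [0,0,0,0,0.5],
  ],
)

```text
t: 8.6
eef_pos: [510.6, -190.8, 433.3]
tcp_rot: [3.138, 0.002, 1.589]
ft_force: [-0.2, -0.1, -1.4]
opening: 0.5
grip_force: 0.0
```

```bash
python3 - <<'E'
from h import *
c=cam("wrist"); save(c,"pics/w2.png"); print(env.state()['eef_pos'])
E
```

```text
[ 510.27165714 -190.55781358  431.15820448]
```

View pics/w2.png

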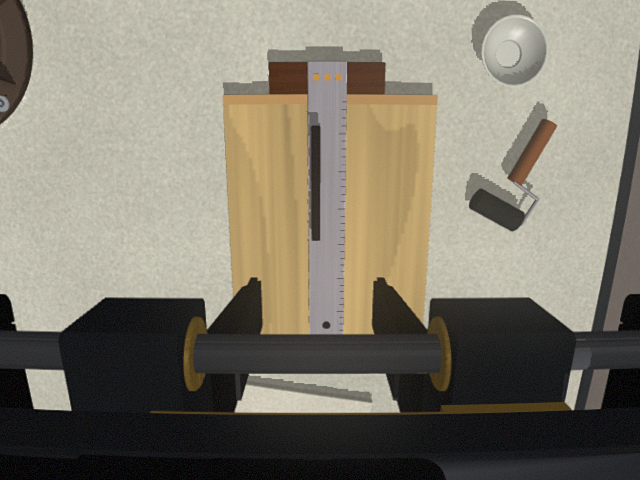

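```bash
python3 - <<'E'
from h import *
np.set_printoptions(precision=3,suppress=True)
c=cam("wrist"); hsv=cv2.cvtColor(c['color'],cv2.COLOR_RGB2HSV)
g=((hsv[...,1]<60)).astype(np.float32)
e=edge_line(c,g,(347,110),(343,300),24,half=6);print('bfar',e,np.arctan2(*e[0][::-1]))
m=((hsv[...,1]>75)&(hsv[...,2]>90)).astype(np.float32)
for k,p,q,h in(("left1",(224,95),(266,95),5),("left2",(388,95),(435,95),5),("far",(436,100),(428,270),10)):
    e=edge_line(c,m,p,q,20,half=h);print(k,e,np.arctan2(*e[0][::-1]))
E
```

```text
bfar (array([ 0.018, -1.   ]), array([ 549.51 , -211.796])) -1.5524215708156959
left1 (array([1.  , 0.01]), array([415.846, -68.674])) 0.009977947616721097
left2 (array([1.  , 0.03]), array([628.759, -64.463])) 0.029660184891907415
far (array([ 0.018, -1.   ]), array([ 667.417, -171.349])) -1.552987218671201
```

carry_out(
  motion=[
    [45,0,0,0,0.5],
    [45,0,0,0,0.5],
    [45,0,0,0,0.5],
    [45,0,0,0,0.5],
    [45,0,0,0,0.5],
    [45,0,0,0,0.5],
    [45,0,0,0,0.5],
    [45,0,0,0,0.5],
    [25,0,0,0,1],
    [0,0,0,0,1],
    [0,0,0,0,1],
  ],
)

```text
t: 9.8
eef_pos: [502.9, 194.6, 429.5]
tcp_rot: [-3.139, 0.001, 1.591]
ft_force: [0.2, -0.1, -0.7]
opening: 0.304
grip_force: 0.0
```

```bash
python3 - <<'E'
from h import *
c=cam("wrist"); save(c,"pics/w3.png"); print(env.state()['eef_pos'])
E
```

```text
[503.07913676 193.93377162 429.96010837]
```

View pics/w3.png

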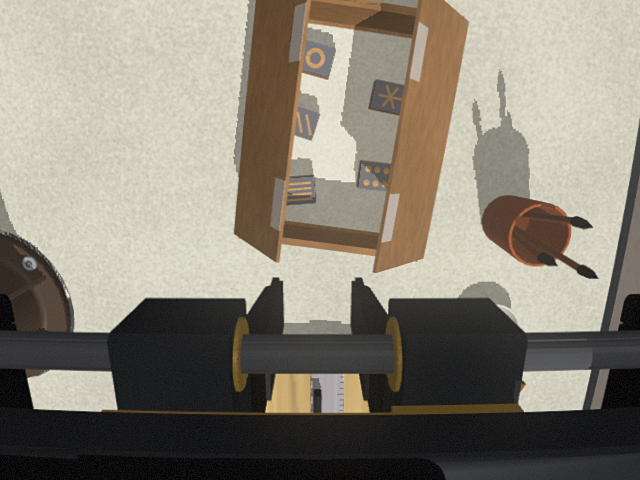

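The T-square sits flush, with its ruled edge at x≈549.5. This view shows all five blocks: ring (317,57), star (388,96), slanted bars (306,122), dots (375,174), bars (300,189). The flap hinges run (253,0)-(236,233) near and (466,22)-(424,258) far.

```bash
python3 - <<'E'
from h import *
np.set_printoptions(precision=1,suppress=True)
c=cam("wrist")
print("hinges",px2w(c,[(253,5),(236,233),(466,22),(424,258)],85))
print("right wall rim",px2w(c,[(283,235),(381,245)],85),"left wall",px2w(c,[(313,0),(413,13)],85))
print("blocks",px2w(c,[(317,57),(388,96),(306,122),(375,174),(300,189)],31))
for z in(150,165,180): print(z,px2w(c,[(279,262),(375,271)],z).ravel())
E
```

```text
hinges [[427.5 405.6  85. ]
 [403.4 147.   85. ]
 [664.7 393.9  85. ]
 [637.2 119.6  85. ]]
right wall rim [[461.3 145.6  85. ]
 [582.3 135.2  85. ]] left wall [[493.6 411.5  85. ]
 [604.5 400.9  85. ]]
blocks [[498.8 360.8  31. ]
 [589.5 316.1  31. ]
 [486.3 281.8  31. ]
 [577.7 217.5  31. ]
 [479.5 195.8  31. ]]
150 [462.1 130.6 150.  567.1 122.3 150. ]
165 [463.5 135.1 165.  564.9 127.2 165. ]
180 [464.9 139.7 180.  562.7 132.  180. ]
```

carry_out(
  motion=[
    [35,12,0,0,1],
    [36,12,0,0,1],
    [0,0,0,-8.4,1],
    [0,0,0,-8.4,1],
    [0,0,0,-8.4,1],
    [0,0,0,-8.4,1],
    [0,0,0,-8.4,1],
    [0,0,0,-8.4,1],
    [0,0,0,-8.4,1],
    [0,0,0,-8.4,1],
    [0,0,0,-8.4,1],
    [0,0,0,-8,1],
  ],
)

```text
t: 11.1
eef_pos: [526.2, 264.5, 430.9]
tcp_rot: [-3.141, -0.0, 3.053]
ft_force: [-0.2, -0.9, 0.5]
opening: 0.002
grip_force: 0.0
```

carry_out(
  motion=[
    [0,0,45,0,1],
    [0,0,45,0,1],
    [0,0,45,0,1],
    [0,0,45,0,1],
    [0,0,45,0,1],
    [0,0,0,0,1],
  ],
)

```text
t: 11.7
eef_pos: [524.0, 263.7, 201.2]
tcp_rot: [-3.137, -0.008, 3.047]
ft_force: [-1.4, 0.2, -0.2]
opening: 0.001
grip_force: 0.0
```

carry_out(
  motion=[
    [0,0,45,0,1],
    [0,0,41,0,1],
    [0,0,0,0,1],
    [20,0,0,0,1],
    [20,0,0,0,1],
    [20,0,0,0,1],
    [20,0,0,0,1],
    [20,0,0,0,1],
    [20,0,0,0,1],
    [20,0,0,0,1],
    [20,0,0,0,1],
    [20,0,0,0,1],
  ],
)

```text
t: 12.9
eef_pos: [347.8, 283.2, 123.4]
tcp_rot: [3.139, 0.004, 3.048]
ft_force: [0.4, 0.5, -0.7]
opening: 0.006
grip_force: 0.2
```

carry_out(
  motion=[
    [10,0,0,0,1],
    [0,0,0,0,1],
    [-40,0,0,0,1],
    [-40,0,0,0,1],
    [-40,0,0,0,1],
    [-40,0,0,0,1],
    [-30,0,0,0,1],
    [-20,0,0,0,1],
    [-20,0,0,0,1],
    [0,0,0,0,1],
  ],
)

```text
t: 13.9
eef_pos: [568.7, 261.4, 120.7]
tcp_rot: [3.141, 0.002, 3.047]
ft_force: [-0.6, 0.1, 0.2]
opening: 0.004
grip_force: 0.0
```

carry_out(
  motion=[
    [-20,0,0,0,1],
    [-20,0,0,0,1],
    [-20,0,0,0,1],
    [-20,0,0,0,1],
    [-14,0,0,0,1],
    [0,0,0,0,1],
    [25,0,0,0,1],
    [40,0,-40,0,1],
    [40,0,-40,0,1],
    [30,0,-40,0,1],
    [20,0,-45,0,0],
    [0,0,-45,0,0],
  ],
)

```text
t: 15.1
eef_pos: [510.7, 267.3, 322.9]
tcp_rot: [-3.141, -0.001, 3.05]
ft_force: [1.5, 0.3, 0.5]
opening: 0.123
grip_force: 0.0
```

carry_out(
  motion=[
    [0,0,-40,0,0],
    [0,0,-40,0,0],
    [0,0,0,0,0],
    [0,0,0,0,0.2],
    [0,0,0,0,0.2],
  ],
)

```text
t: 15.6
eef_pos: [513.5, 266.9, 399.3]
tcp_rot: [-3.14, -0.002, 3.049]
ft_force: [-0.4, -0.3, -0.5]
opening: 0.539
grip_force: 0.0
```

```bash
python3 - <<'E'
from h import *
c=cam("wrist"); save(c,"pics/w4.png"); print(env.state()['eef_pos'],env.state()['opening'])
E
```

```text
[513.60818583 266.89918067 399.2302137 ] 0.576242312655009
```

View pics/w4.png

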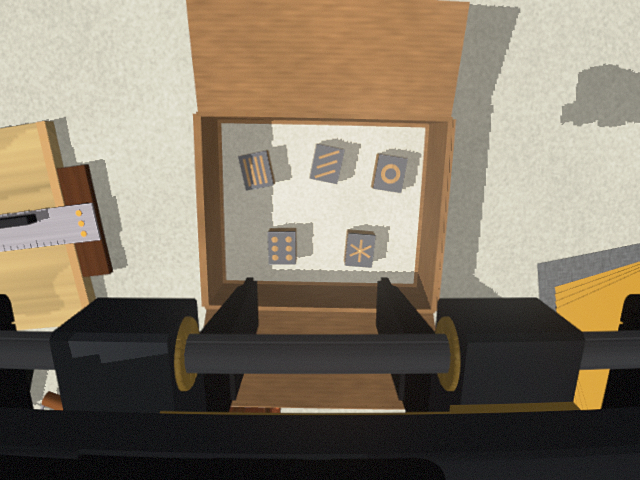

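Both flaps are folded back. All five block tops are in view: bars (256,170), slanted (327,162), ring (390,172), dots (282,246), star (360,249).

```bash
cat >> h.py <<'E'
def blocks(c,z,roi,vmax=115):
    """dark block tops in roi (u0,v0,u1,v1): fill contour, minAreaRect on world plane z -> (px, xy, long-axis angle, sizes)"""
    im=c['color'].astype(int);u0,v0,u1,v1=roi;s=im[v0:v1,u0:u1]
    m=((s.max(2)<vmax)&(s[...,2]>=s[...,0]-2)&(s.max(2)>35)).astype(np.uint8)
    m=cv2.morphologyEx(m,cv2.MORPH_CLOSE,np.ones((7,7)));m=cv2.morphologyEx(m,cv2.MORPH_OPEN,np.ones((5,5)))
    out=[]
    for k in cv2.findContours(m,0,1)[0]:
        if cv2.contourArea(k)<150: continue
        k=k.reshape(-1,2)+[u0,v0]; W=px2w(c,k,z)[:,:2]
        (x,y),(w,h),a=cv2.minAreaRect(W.astype(np.float32)); a=np.radians(a)
        if h>w: a+=np.pi/2;w,h=h,w
        a=(a+np.pi/2)%np.pi-np.pi/2
        out.append((k.mean(0).round(),np.array([x,y]).round(1),round(a,3),(round(w,1),round(h,1))))
    return out
E
python3 - <<'E'
from h import *
c=cam("wrist")
for p in((256,152),(345,150),(380,160),(300,180)):print(c['color'][p[1],p[0]])
for v in(105,120):
  for b in blocks(c,31,(222,124,430,282),v):print(v,*b)
print(px2w(c,[(221,122),(428,125),(220,120),(198,113),(453,119)],5))
E
```

```text
[129 124 121]
[155 150 138]
[130 129 130]
[234 231 219]
105 [246. 170.] [476.8 181.8] -0.126 (40.9, 16.1)
120 [247. 170.] [476.8 181.8] -0.126 (40.9, 16.1)
[[413.08392804 154.08679933   5.        ]
 [441.0451429  416.37533907   5.        ]
 [410.49957488 153.15362861   5.        ]
 [399.00859415 126.31311033   5.        ]
 [436.19052871 448.77543036   5.        ]]
```

```bash
python3 - <<'E'
from h import *
c=cam("wrist")
for (u,v) in((256,170),(327,162),(390,172),(282,246),(360,249)):
    print([c['color'][v,x].tolist() for x in range(u-22,u+23,4)])
E
```

```text
[[146, 142, 131], [157, 155, 141], [77, 77, 79], [138, 106, 72], [91, 84, 77], [121, 123, 127], [193, 153, 104], [178, 146, 117], [120, 121, 125], [100, 93, 92], [158, 154, 140], [155, 150, 136]]
[[230, 225, 210], [232, 229, 216], [137, 133, 127], [125, 124, 126], [125, 125, 128], [128, 126, 127], [190, 152, 110], [218, 171, 113], [139, 128, 126], [130, 128, 130], [152, 147, 135], [157, 150, 139]]
[[230, 227, 214], [232, 229, 210], [135, 131, 132], [128, 126, 129], [211, 167, 114], [128, 124, 127], [125, 124, 126], [189, 153, 111], [147, 135, 124], [127, 125, 125], [156, 152, 140], [155, 150, 136]]
[[156, 152, 140], [153, 145, 135], [133, 131, 128], [168, 144, 117], [184, 149, 107], [123, 122, 124], [120, 118, 123], [207, 164, 110], [125, 125, 127], [118, 108, 87], [157, 154, 139], [154, 146, 136]]
[[226, 223, 205], [230, 227, 213], [124, 114, 109], [129, 127, 129], [124, 121, 126], [205, 162, 112], [206, 162, 113], [154, 138, 126], [121, 124, 125], [156, 153, 145], [157, 153, 140], [152, 148, 136]]
```

```bash
sed -i 's/vmax=115/vmax=142/; s/m=((s.max(2)<vmax).*/m=((s.max(2)<vmax)\&(s[...,0]-s[...,2]<9)).astype(np.uint8)/' h.py
python3 - <<'E'
from h import *
c=cam("wrist")
for b in blocks(c,31,(222,124,430,282)):print(*b)
E
```

```text
[360. 249.] [590.3 316.3] -0.171 (43.4, 34.7)
[281. 247.] [577.8 214.8] -0.106 (43.2, 34.0)
[390. 172.] [495.2 360.2] -0.245 (42.7, 35.7)
[255. 170.] [476.6 194.3] 0.103 (43.4, 35.6)
[327. 163.] [476.6 283.2] -0.295 (42.8, 34.8)
```

```bash
cat > go.py <<'E'
import sys
from h import *
# go.py x y z yaw : shift in tool axes after turning
x,y,z,yaw=map(float,sys.argv[1:]); s=env.state(); cy=s['tcp_rot'][2]
t=-(yaw-cy); t=(t+np.pi)%(2*np.pi)-np.pi
d=np.array([x,y,z])-s['eef_pos']
f=lambda w:np.round([np.cos(w)*d[0]+np.sin(w)*d[1],np.sin(w)*d[0]-np.cos(w)*d[1],-d[2]],1)
print("turn deg",round(np.degrees(t),1),"shift after turn",f(yaw),"shift before turn",f(cy),"t",round(s['t'],1))
E
python3 go.py 590.3 316.3 20 2.971
```

```text
turn deg 4.4 shift after turn [-66.8  61.6 379.8] shift before turn [-71.3  56.2 379.8] t 15.8
```

carry_out(
  motion=[
    [0,0,0,4.4,0.42],
    [-16.7,15.4,40,0,0.42],
    [-16.7,15.4,40,0,0.42],
    [-16.7,15.4,40,0,0.42],
    [-16.7,15.4,40,0,0.42],
    [0,0,45,0,0.42],
    [0,0,45,0,0.42],
    [0,0,45,0,0.42],
    [0,0,0,0,0.42],
    [0,0,0,0,0.42],
  ],
)

```text
t: 16.8
eef_pos: [590.6, 316.4, 106.1]
tcp_rot: [-3.141, -0.001, 2.972]
ft_force: [0.5, 0.2, 0.7]
opening: 0.581
grip_force: 0.0
```

```bash
python3 go.py 590.3 316.3 20 2.971; python3 - <<'E'
from h import *
c=cam("wrist"); save(c,"pics/w5.png")
E
```

```text
turn deg 0.0 shift after turn [ 0.3 -0.2 86.1] shift before turn [ 0.3 -0.2 86.1] t 16.8
```

View pics/w5.png

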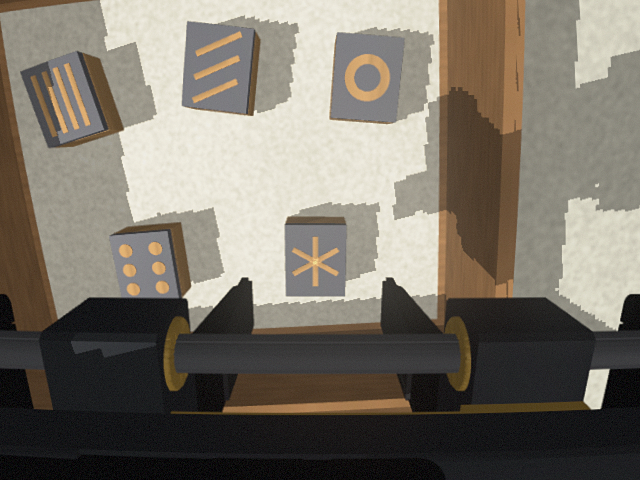

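The star at (316,262) is square and centred between the fingers, so I'm going down.

carry_out(
  motion=[
    [0,0,40,0,0.42],
    [0,0,40,0,0.42],
    [0,0,6,0,0.42],
    [0,0,0,0,1],
    [0,0,0,0,1],
    [0,0,0,0,1],
    [0,0,0,0,1],
    [0,0,-30,0,1],
    [0,0,-40,0,1],
    [0,0,-40,0,1],
    [0,0,0,0,1],
  ],
)

```text
t: 17.95
eef_pos: [592.7, 317.4, 136.8]
tcp_rot: [3.136, 0.009, 2.972]
ft_force: [-0.3, 0.1, -0.3]
opening: 0.377
grip_force: 30.0
```

```bash
python3 go.py 571 -107 60 1.589
```

```text
turn deg 79.2 shift after turn [-424.   -29.4   76.8] shift before turn [ -50.3 -422.    76.8] t 17.9
```

carry_out(
  motion=[
    [-5,-42,0,0,1],
    [-5,-42,0,0,1],
    [-5,-42,0,0,1],
    [-5,-42,0,0,1],
    [-5,-42,0,0,1],
    [-5,-42,0,0,1],
    [-5,-42,0,0,1],
    [-5,-42,0,0,1],
    [-5,-42,0,0,1],
    [-5,-42,0,0,1],
    [0,0,0,8,1],
    [0,0,0,8,1],
  ],
)

```text
t: 19.15
eef_pos: [568.5, -107.5, 130.1]
tcp_rot: [3.142, 0.001, 2.685]
ft_force: [-0.1, 0.9, -0.0]
opening: 0.376
grip_force: 30.0
```

carry_out(
  motion=[
    [0,0,0,8,1],
    [0,0,0,8,1],
    [0,0,0,8,1],
    [0,0,20,8,1],
    [0,0,20,8,1],
    [0,0,20,8,1],
    [0,0,10,8,1],
    [0,0,0,7.2,1],
    [0,0,0,0,1],
  ],
)

```text
t: 20.05
eef_pos: [568.7, -106.0, 59.7]
tcp_rot: [-3.141, -0.0, 1.588]
ft_force: [-0.2, 0.0, -0.1]
opening: 0.379
grip_force: 30.0
```

```bash
python3 go.py 571 -107 36 1.589
```

```text
turn deg -0.1 shift after turn [-1.1  2.3 23.7] shift before turn [-1.1  2.3 23.7] t 20.1
```

carry_out(
  motion=[
    [0,2.3,10,0,1],
    [0,0,10,0,1],
    [0,0,3,0,1],
    [0,0,1,0,1],
    [0,0,0,0,1],
  ],
)

```text
t: 20.55
eef_pos: [571.0, -105.9, 37.1]
tcp_rot: [3.141, 0.0, 1.592]
ft_force: [-5.2, 1.5, 21.9]
opening: 0.375
grip_force: 30.0
```

carry_out(
  motion=[
    [0,-1,0,0,1],
    [0,-1,0,0,1],
    [0,0,0,0,1],
  ],
)

```text
t: 20.85
eef_pos: [570.9, -106.0, 37.2]
tcp_rot: [3.137, 0.001, 1.591]
ft_force: [3.0, 5.1, 16.3]
opening: 0.375
grip_force: 30.0
```

carry_out(
  motion=[
    [0,-1,0,0,1],
    [0,0,0,0,1],
    [0,0,0,0,1],
  ],
)

```text
t: 21.15
eef_pos: [570.5, -106.2, 37.2]
tcp_rot: [3.135, 0.001, 1.591]
ft_force: [5.5, 2.7, 14.5]
opening: 0.375
grip_force: 30.0
```

carry_out(
  motion=[
    [0,-1,0,0,1],
    [0,0,0,0,1],
    [0,0,0,0,1],
  ],
)

```text
t: 21.45
eef_pos: [569.8, -106.4, 37.2]
tcp_rot: [3.135, 0.002, 1.591]
ft_force: [7.6, 2.9, 13.1]
opening: 0.377
grip_force: 30.0
```

carry_out(
  motion=[
    [0,0,-1.5,0,1],
    [0,0,0,0,1],
  ],
)

```text
t: 21.65
eef_pos: [567.0, -106.0, 37.2]
tcp_rot: [-3.141, 0.0, 1.591]
ft_force: [0.2, 0.7, 5.9]
opening: 0.379
grip_force: 30.0
```

carry_out(
  motion=[
    [0,-1,0,0,1],
    [0,0,0,0,1],
    [0,0,0,0,1],
  ],
)

```text
t: 21.95
eef_pos: [566.3, -106.1, 37.2]
tcp_rot: [3.141, 0.0, 1.59]
ft_force: [2.9, 1.0, -0.3]
opening: 0.374
grip_force: 30.0
```

carry_out(
  motion=[
    [0,-1,0,0,1],
    [0,0,0,0,1],
    [0,0,0,0,1],
  ],
)

```text
t: 22.25
eef_pos: [565.0, -106.0, 37.2]
tcp_rot: [-3.142, 0.0, 1.59]
ft_force: [2.4, 1.9, -1.6]
opening: 0.375
grip_force: 30.0
```

carry_out(
  motion=[
    [0,-1,0,0,1],
    [0,0,0,0,1],
    [0,0,0,0,1],
  ],
)

```text
t: 22.55
eef_pos: [563.8, -106.1, 37.2]
tcp_rot: [-3.141, -0.0, 1.59]
ft_force: [2.5, 1.6, -3.0]
opening: 0.378
grip_force: 30.0
```

carry_out(
  motion=[
    [0,0,0,0,0.42],
    [0,0,0,0,0.42],
    [0,0,0,0,0.42],
    [0,0,-20,0,0.42],
    [0,0,-45,0,0.42],
    [0,0,-45,0,0.42],
    [0,0,-45,0,0.42],
    [-20,0,-45,0,0.42],
    [-20,0,-45,0,0.42],
    [-20,0,-45,0,0.42],
    [-10,0,-45,0,0.42],
    [0,0,0,0,0.42],
  ],
)

```text
t: 23.75
eef_pos: [566.1, -177.7, 378.3]
tcp_rot: [3.133, 0.004, 1.588]
ft_force: [0.2, 0.5, 0.3]
opening: 0.582
grip_force: 0.0
```

carry_out(
  motion=[
    [0,0,-30,0,0.42],
    [0,0,0,0,0.42],
    [0,0,0,0,0.42],
  ],
)

```text
t: 24.05
eef_pos: [565.2, -175.9, 401.9]
tcp_rot: [-3.141, -0.0, 1.59]
ft_force: [0.3, -1.3, -0.6]
opening: 0.582
grip_force: 0.0
```

```bash
cat > chk.py <<'E'
from h import *
np.set_printoptions(precision=3,suppress=True)
import sys
c=cam("wrist"); save(c,sys.argv[1]); hsv=cv2.cvtColor(c['color'],cv2.COLOR_RGB2HSV)
g=((hsv[...,1]<60)).astype(np.float32)
print(env.state()['eef_pos'])
# predicted blade far edge
P=w2px(c,[[547.5,-110,24],[552.5,-380,24]]);print(P)
E
python3 chk.py pics/w6.png
```

```text
[ 565.074 -175.814  401.228]
[[304.147 139.958]
 [305.519 338.81 ]]
```

View pics/w6.png

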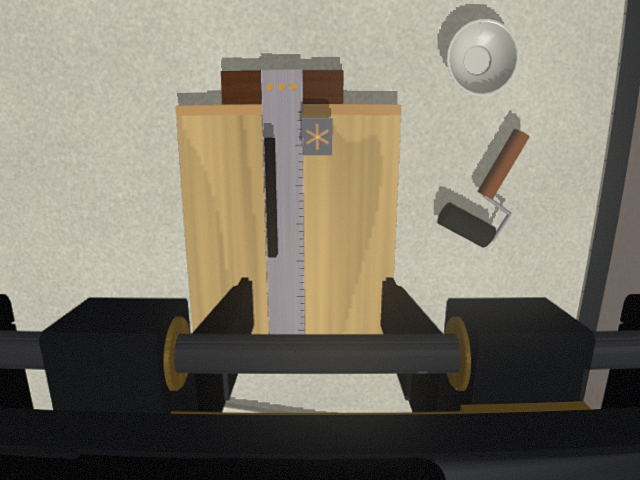

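The star stands at (317,137) against the blade, and the head still looks flush along the board's top edge at y≈105 px.

```bash
cat > chk.py <<'E'
from h import *
np.set_printoptions(precision=3,suppress=True)
import sys
# chk.py xedge@-110 xedge@-300 : measure blade line, block rows
xa,xb=float(sys.argv[1]),float(sys.argv[2]); c=cam("wrist"); hsv=cv2.cvtColor(c['color'],cv2.COLOR_RGB2HSV)
if len(sys.argv)>3: save(c,sys.argv[3])
g=((hsv[...,1]<60)).astype(np.float32)
ya,yb=[float(v) for v in sys.argv[4:6]] if len(sys.argv)>5 else (-150,-330)
P=w2px(c,[[xa+(xb-xa)*(-110-y)/190,y,24] for y in(ya,yb)])
e=edge_line(c,g,P[0],P[1],24,half=7,trim=.02); d=e[0]*np.sign(-e[0][1]); n=np.array([-d[1],d[0]])
print("blade ang",np.arctan2(*d[::-1])+np.pi/2,"edge x at -110,-212,-330:",[e[1][0]+d[0]/d[1]*(y-e[1][1]) for y in(-110,-212,-330)])
x0=(np.median(P[:,0])).astype(int)
for b in blocks(c,46,(int(P[:,0].min())+1,105,int(P[:,0].max())+70,330)):
    if b[3][1]>28: 
        r=b[1]-e[1]; print("block",b, "tsq y",25+r@n,"ang",b[2]-np.arctan2(*d[::-1]))
m=((hsv[...,1]>75)&(hsv[...,2]>90)).astype(np.float32)
for x1,x2 in((400,435),(630,655)):
    Q=w2px(c,[[x1,-69+(x1-400)*.018,20],[x2,-69+(x2-400)*.018,20]]); l=edge_line(c,m,Q[0],Q[1],20,half=6);print("left edge",l)
E
python3 chk.py 547 550
```

```text
blade ang 0.02169974215397641 edge x at -110,-212,-330: [np.float64(545.4413912474735), np.float64(547.6551124228844), np.float64(550.2160839787518)]
block (array([318., 136.]), array([ 564.1, -104.9]), np.float64(-1.552), (41.8, 31.1)) tsq y 43.764875799554986 ang -0.0029034153590798972
left edge (array([1.   , 0.005]), array([417.531, -68.568]))
left edge (array([1.   , 0.025]), array([640.361, -63.883]))
```

```bash
python3 go.py 577.8 214.8 110 3.036
```

```text
turn deg -82.9 shift after turn [ 28.5 389.8 291.1] shift before turn [390.3  20.1 291.1] t 24.1
```

carry_out(
  motion=[
    [39,2,15,0,0.42],
    [39,2,15,0,0.42],
    [39,2,15,0,0.42],
    [39,2,15,0,0.42],
    [39,2,15,0,0.42],
    [39,2,15,0,0.42],
    [39,2,15,0,0.42],
    [39,2,15,0,0.42],
    [39,2,15,0,0.42],
    [39,2,15,0,0.42],
    [0,0,0,-8,0.42],
    [0,0,0,-8,0.42],
  ],
)

```text
t: 25.35
eef_pos: [577.1, 215.5, 250.3]
tcp_rot: [-3.138, -0.0, 1.876]
ft_force: [0.2, -0.5, 1.1]
opening: 0.582
grip_force: 0.0
```

carry_out(
  motion=[
    [0,0,0,-8.4,0.42],
    [0,0,0,-8.4,0.42],
    [0,0,0,-8.4,0.42],
    [0,0,0,-8.4,0.42],
    [0,0,0,-8.4,0.42],
    [0,0,0,-8.4,0.42],
    [0,0,0,-8.4,0.42],
    [0,0,0,-8.1,0.42],
    [0,0,45,0,0.42],
    [0,0,45,0,0.42],
    [0,0,0,0,0.42],
  ],
)

```text
t: 26.45
eef_pos: [575.1, 213.5, 156.5]
tcp_rot: [-3.138, -0.01, 3.036]
ft_force: [-0.1, -0.2, -0.6]
opening: 0.58
grip_force: 0.0
```

```bash
python3 - <<'E'
from h import *
c=cam("wrist")
for b in blocks(c,31,(0,0,640,300)):
    if 38<b[3][0]<50 and 30<b[3][1]<40: print(*b)
E
python3 go.py 577.8 214.8 20 3.036
```

```text
[319. 245.] [578.2 215.2] -0.09 (43.8, 35.0)
[523. 103.] [495.8 359.4] -0.238 (43.4, 37.2)
[271.  98.] [477.1 194.1] 0.099 (43.6, 35.5)
[406.  84.] [477.2 282.5] -0.297 (43.6, 35.7)
turn deg 0.0 shift after turn [ -1.   1. 140.] shift before turn [ -1.   1. 140.] t 26.5
```

carry_out(
  motion=[
    [-1,0.5,45,0,0.42],
    [0,0,45,0,0.42],
    [0,0,40,0,0.42],
    [0,0,10,0,0.42],
    [0,0,0,0,1],
    [0,0,0,0,1],
    [0,0,0,0,1],
    [0,0,0,0,1],
    [0,0,-30,0,1],
    [0,0,-40,0,1],
    [0,0,-40,0,1],
    [0,0,0,0,1],
  ],
)

```text
t: 27.7
eef_pos: [581.3, 215.3, 138.9]
tcp_rot: [3.138, 0.009, 3.037]
ft_force: [0.1, 0.1, -0.8]
opening: 0.375
grip_force: 30.0
```

carry_out(
  motion=[
    [-3.1,-38,0,0,1],
    [-3.1,-38,0,0,1],
    [-3.1,-38,0,0,1],
    [-3.1,-38,0,0,1],
    [-3.1,-38,0,0,1],
    [-3.1,-38,0,0,1],
    [-3.1,-38,0,0,1],
    [-3.1,-38,0,0,1],
    [-3.1,-38,0,0,1],
    [-3.1,-38,0,0,1],
    [0,0,0,8,1],
    [0,0,0,8,1],
  ],
)

```text
t: 28.9
eef_pos: [569.7, -167.9, 132.6]
tcp_rot: [-3.142, 0.001, 2.75]
ft_force: [0.4, -1.2, -0.3]
opening: 0.377
grip_force: 30.0
```

carry_out(
  motion=[
    [0,0,0,8.3,1],
    [0,0,0,8.3,1],
    [0,0,0,8.3,1],
    [0,0,0,8.3,1],
    [0,0,0,8.3,1],
    [0,0,20,8.3,1],
    [0,0,20,8.3,1],
    [0,0,20,8.3,1],
    [0,0,0,0,1],
  ],
)

```text
t: 29.8
eef_pos: [569.0, -166.1, 70.6]
tcp_rot: [-3.139, -0.001, 1.596]
ft_force: [-0.3, 0.5, -0.7]
opening: 0.378
grip_force: 30.0
```

```bash
python3 go.py 569 -167 37.2 1.59
```

```text
turn deg 0.3 shift after turn [-0.9  0.  33.4] shift before turn [-0.9  0.  33.4] t 29.8
```

carry_out(
  motion=[
    [0,0,15,0.3,1],
    [0,0,14,0,1],
    [0,0,3,0,1],
    [0,0,0,0,1],
    [0,0,0,0,1],
  ],
)

```text
t: 30.3
eef_pos: [570.3, -166.6, 40.9]
tcp_rot: [3.141, 0.0, 1.594]
ft_force: [-0.3, -0.5, -0.8]
opening: 0.374
grip_force: 30.0
```

carry_out(
  motion=[
    [0,0,0.6,0,1],
    [0,-1,0,0,1],
    [0,-1,0,0,1],
    [0,0,0,0,1],
    [0,0,0,0,1],
  ],
)

```text
t: 30.8
eef_pos: [568.0, -166.6, 39.8]
tcp_rot: [-3.142, 0.0, 1.593]
ft_force: [-0.9, 0.8, 0.3]
opening: 0.376
grip_force: 30.0
```

carry_out(
  motion=[
    [0,0,1.2,0,1],
    [0,0,1.2,0,1],
    [0,0,0,0,1],
    [0,0,0,0,1],
  ],
)

```text
t: 31.2
eef_pos: [568.0, -166.6, 39.7]
tcp_rot: [3.141, 0.001, 1.593]
ft_force: [-8.4, 3.3, 28.0]
opening: 0.378
grip_force: 30.0
```

carry_out(
  motion=[
    [0,-1,0,0,1],
    [0,-1,0,0,1],
    [0,0,0,0,1],
    [0,0,0,0,1],
  ],
)

```text
t: 31.6
eef_pos: [567.9, -166.6, 39.7]
tcp_rot: [3.137, 0.001, 1.593]
ft_force: [1.1, 6.0, 21.9]
opening: 0.375
grip_force: 30.0
```

carry_out(
  motion=[
    [0,-0.7,0,0,1],
    [0,0,0,0,1],
    [0,0,0,0,1],
  ],
)

```text
t: 31.9
eef_pos: [567.9, -166.6, 39.8]
tcp_rot: [3.135, 0.002, 1.593]
ft_force: [4.8, 7.0, 19.1]
opening: 0.376
grip_force: 30.0
```

carry_out(
  motion=[
    [0,0,-2.2,0,1],
    [0,0,0,0,1],
    [0,0,0,0,1],
  ],
)

```text
t: 32.2
eef_pos: [565.5, -166.6, 39.8]
tcp_rot: [3.141, 0.0, 1.593]
ft_force: [-0.4, 2.4, 6.6]
opening: 0.375
grip_force: 30.0
```

carry_out(
  motion=[
    [0,-0.5,0,0,1],
    [0,0,0,0,1],
    [0,0,0,0,1],
  ],
)

```text
t: 32.5
eef_pos: [565.3, -166.7, 39.8]
tcp_rot: [3.14, 0.0, 1.593]
ft_force: [1.7, 2.3, 6.2]
opening: 0.382
grip_force: 30.0
```

carry_out(
  motion=[
    [0,-0.6,-0.6,0,1],
    [0,0,0,0,1],
    [0,0,0,0,1],
  ],
)

```text
t: 32.8
eef_pos: [564.4, -166.8, 40.0]
tcp_rot: [3.141, 0.0, 1.593]
ft_force: [2.4, 0.5, -1.1]
opening: 0.376
grip_force: 30.0
```

carry_out(
  motion=[
    [0,0,0,0,0.42],
    [0,0,0,0,0.42],
    [0,0,0,0,0.42],
    [0,0,-20,0,0.42],
    [0,0,-45,0,0.42],
    [0,0,-45,0,0.42],
    [0,0,-45,0,0.42],
    [0,0,-45,0,0.42],
    [0,0,-45,0,0.42],
    [0,0,-45,0,0.42],
    [0,0,-45,0,0.42],
    [0,0,0,0,0.42],
  ],
)

```text
t: 34.0
eef_pos: [565.0, -167.0, 381.2]
tcp_rot: [3.133, 0.004, 1.593]
ft_force: [-0.1, -0.0, 0.2]
opening: 0.581
grip_force: 0.0
```

```bash
python3 chk.py 545.5 549.6 pics/w7.png -195 -300;python3 go.py 477.2 282.5 250 2.845
```

```text
blade ang 0.01819832667232002 edge x at -110,-212,-330: [np.float64(544.9088931705124), np.float64(546.7653274330195), np.float64(548.9129670700374)]
block (array([314., 194.]), array([ 564.5, -164.1]), np.float64(-1.55), (42.5, 32.1)) tsq y 43.60338776615206 ang 0.0025980001225764937
block (array([315., 143.]), array([ 563.9, -104.9]), np.float64(-1.549), (41.5, 32.3)) tsq y 44.08076859322132 ang 0.0035980001225766056
left edge (array([1.   , 0.009]), array([417.516, -69.082]))
left edge (array([1.  , 0.03]), array([641.046, -64.745]))
turn deg -71.7 shift after turn [214.8 404.2 127.8] shift before turn [451.1 -77.3 127.8] t 34.0
```

carry_out(
  motion=[
    [45,-7.7,13,0,0.42],
    [45,-7.7,13,0,0.42],
    [45,-7.7,13,0,0.42],
    [45,-7.7,13,0,0.42],
    [45,-7.7,13,0,0.42],
    [45,-7.7,13,0,0.42],
    [45,-7.7,13,0,0.42],
    [45,-7.7,13,0,0.42],
    [45,-7.7,13,0,0.42],
    [45,-7.7,13,0,0.42],
    [0,0,0,-8,0.42],
    [0,0,0,-8,0.42],
  ],
)

```text
t: 35.25
eef_pos: [475.7, 282.5, 242.9]
tcp_rot: [-3.138, 0.001, 1.88]
ft_force: [0.1, -0.2, 0.2]
opening: 0.578
grip_force: 0.0
```

carry_out(
  motion=[
    [0,0,0,-8,0.42],
    [0,0,0,-8,0.42],
    [0,0,0,-8,0.42],
    [0,0,0,-8,0.42],
    [0,0,0,-8,0.42],
    [0,0,0,-8,0.42],
    [0,0,0,-7.7,0.42],
    [0,0,45,0,0.42],
    [0,0,45,0,0.42],
    [0,0,0,0,0.42],
    [0,0,0,0,0.42],
  ],
)

```text
t: 36.35
eef_pos: [476.9, 281.3, 154.9]
tcp_rot: [-3.14, -0.002, 2.844]
ft_force: [0.5, -0.0, 0.1]
opening: 0.582
grip_force: 0.0
```

```bash
cat > bl.py <<'E'
from h import *
c=cam("wrist")
for b in blocks(c,31,(0,0,640,300)):
    if 38<b[3][0]<50 and 30<b[3][1]<40: print(*b)
E
python3 bl.py; python3 go.py 477.2 282.5 20 2.845
```

```text
[318. 239.] [476.4 283.1] -0.296 (43.5, 34.7)
[432. 232.] [495.2 360. ] -0.243 (43.3, 36.2)
turn deg -0.0 shift after turn [  0.6   0.7 136.1] shift before turn [  0.6   0.7 136.1] t 36.4
```

carry_out(
  motion=[
    [0.6,1,45,0,0.42],
    [0,0,45,0,0.42],
    [0,0,38,0,0.42],
    [0,0,7,0,0.42],
    [0,0,0,0,0.42],
    [0,0,0,0,1],
    [0,0,0,0,1],
    [0,0,0,0,1],
    [0,0,0,0,1],
  ],
)

```text
t: 37.3
eef_pos: [477.6, 282.9, 21.6]
tcp_rot: [3.14, 0.002, 2.844]
ft_force: [-1.3, -0.9, 10.1]
opening: 0.381
grip_force: 30.0
```

carry_out(
  motion=[
    [0,0,-30,0,1],
    [0,0,-40,0,1],
    [0,0,-40,0,1],
    [0,0,0,0,1],
    [0,0,0,0,1],
  ],
)

```text
t: 37.8
eef_pos: [477.1, 282.7, 131.2]
tcp_rot: [3.14, 0.002, 2.845]
ft_force: [0.2, -0.3, -1.5]
opening: 0.377
grip_force: 30.0
```

```bash
python3 go.py 569 -227 40 1.59
```

```text
turn deg 71.9 shift after turn [-511.4   82.1   91.2] shift before turn [-237.1 -460.5   91.2] t 37.8
```

carry_out(
  motion=[
    [-21.5,-41.9,0,0,1],
    [-21.5,-41.9,0,0,1],
    [-21.5,-41.9,0,0,1],
    [-21.5,-41.9,0,0,1],
    [-21.5,-41.9,0,0,1],
    [-21.5,-41.9,0,0,1],
    [-21.5,-41.9,0,0,1],
    [-21.5,-41.9,0,0,1],
    [-21.5,-41.9,0,0,1],
    [-21.5,-41.9,0,0,1],
    [-21.5,-41.9,0,0,1],
    [0,0,0,8,1],
  ],
)

```text
t: 39.0
eef_pos: [568.2, -232.3, 128.3]
tcp_rot: [-3.141, -0.001, 2.701]
ft_force: [0.8, 0.6, -1.0]
opening: 0.378
grip_force: 30.0
```

carry_out(
  motion=[
    [0,0,0,8,1],
    [0,0,0,8,1],
    [0,0,0,8,1],
    [0,0,0,8,1],
    [0,0,0,8,1],
    [0,0,20,8,1],
    [0,0,20,8,1],
    [0,0,20,8,1],
    [0,0,10,0,1],
    [0,0,0,0,1],
    [0,0,0,0,1],
  ],
)

```text
t: 40.1
eef_pos: [568.2, -227.3, 60.1]
tcp_rot: [-3.141, -0.0, 1.591]
ft_force: [0.9, 0.2, -0.6]
opening: 0.378
grip_force: 30.0
```

```bash
python3 go.py 569 -227 37 1.59
```

```text
turn deg 0.1 shift after turn [ 0.3  0.8 23.1] shift before turn [ 0.3  0.8 23.1] t 40.1
```

carry_out(
  motion=[
    [0,0.8,12,0,1],
    [0,0,8,0,1],
    [0,0,2.5,0,1],
    [0,0,0,0,1],
    [0,0,0,0,1],
  ],
)

```text
t: 40.6
eef_pos: [569.0, -227.3, 37.7]
tcp_rot: [3.141, 0.0, 1.588]
ft_force: [0.7, 0.3, -0.3]
opening: 0.376
grip_force: 30.0
```

carry_out(
  motion=[
    [0,-1,0,0,1],
    [0,-1,0,0,1],
    [0,-1,0,0,1],
    [0,0,0,0,1],
    [0,0,0,0,1],
  ],
)

```text
t: 41.1
eef_pos: [566.0, -227.4, 37.7]
tcp_rot: [3.141, 0.0, 1.588]
ft_force: [1.4, -0.0, -1.2]
opening: 0.377
grip_force: 30.0
```

carry_out(
  motion=[
    [0,0,0.7,0,1],
    [0,-0.6,0,0,1],
    [0,0,0,0,1],
    [0,0,0,0,1],
  ],
)

```text
t: 41.5
eef_pos: [565.5, -227.4, 37.0]
tcp_rot: [3.141, 0.0, 1.588]
ft_force: [1.1, 0.3, -1.2]
opening: 0.376
grip_force: 30.0
```

carry_out(
  motion=[
    [0,-0.6,0,0,1],
    [0,0,0,0,1],
    [0,0,0,0,1],
  ],
)

```text
t: 41.8
eef_pos: [564.9, -227.4, 37.0]
tcp_rot: [3.141, 0.0, 1.588]
ft_force: [1.9, 0.6, -1.3]
opening: 0.376
grip_force: 30.0
```

carry_out(
  motion=[
    [0,-0.6,0,0,1],
    [0,0,0,0,1],
    [0,0,0,0,1],
  ],
)

```text
t: 42.1
eef_pos: [564.2, -227.2, 37.0]
tcp_rot: [3.141, -0.0, 1.588]
ft_force: [3.5, 1.4, -0.9]
opening: 0.378
grip_force: 30.0
```

carry_out(
  motion=[
    [0,0,0.3,0,0.42],
    [0,0,0,0,0.42],
    [0,0,0,0,0.42],
    [0,0,-20,0,0.42],
    [0,0,-45,0,0.42],
    [0,0,-45,0,0.42],
    [0,0,-45,0,0.42],
    [0,0,-45,0,0.42],
    [0,0,-45,0,0.42],
    [0,0,-45,0,0.42],
    [0,0,-45,0,0.42],
    [0,0,0,0,0.42],
  ],
)

```text
t: 43.3
eef_pos: [564.9, -227.8, 378.0]
tcp_rot: [3.133, 0.005, 1.588]
ft_force: [0.1, -0.2, 0.6]
opening: 0.58
grip_force: 0.0
```

```bash
python3 chk.py 544.9 548.4 pics/w7.png -255 -350;python3 go.py 495.2 360 250 2.899
```

```text
blade ang 0.0065638580677855884 edge x at -110,-212,-330: [np.float64(545.485459858996), np.float64(546.1549829972347), np.float64(546.9295293728442)]
block (array([314., 195.]), array([ 564.5, -226. ]), np.float64(-1.555), (42.3, 31.9)) tsq y 43.2527289125951 ang 0.009232468727111032
block (array([315., 142.]), array([ 564. , -164.8]), np.float64(-1.554), (41.2, 32.1)) tsq y 43.15444491038788 ang 0.010232468727110922
left edge (array([ 1.   , -0.001]), array([417.524, -69.08 ]))
left edge (array([1.   , 0.028]), array([642.064, -64.929]))
turn deg -75.1 shift after turn [208.3 553.7 124.5] shift before turn [588.6 -59.2 124.5] t 43.4
```

carry_out(
  motion=[
    [48,-4.8,10,0,0.42],
    [48,-4.8,10,0,0.42],
    [48,-4.8,10,0,0.42],
    [48,-4.8,10,0,0.42],
    [48,-4.8,10,0,0.42],
    [48,-4.8,10,0,0.42],
    [48,-4.8,10,0,0.42],
    [48,-4.8,10,0,0.42],
    [48,-4.8,10,0,0.42],
    [48,-4.8,10,0,0.42],
    [48,-4.8,10,0,0.42],
    [48,-4.8,10,0,0.42],
  ],
)

```text
t: 44.55
eef_pos: [495.6, 349.1, 249.7]
tcp_rot: [-3.14, 0.001, 1.588]
ft_force: [0.2, -0.2, -0.2]
opening: 0.579
grip_force: 0.0
```

carry_out(
  motion=[
    [13,-1.6,0,0,0.42],
    [0,0,0,-8.4,0.42],
    [0,0,0,-8.4,0.42],
    [0,0,0,-8.4,0.42],
    [0,0,0,-8.4,0.42],
    [0,0,0,-8.4,0.42],
    [0,0,0,-8.4,0.42],
    [0,0,0,-8.4,0.42],
    [0,0,0,-8.2,0.42],
    [0,0,45,-8.1,0.42],
    [0,0,45,0,0.42],
    [0,0,0,0,0.42],
  ],
)

```text
t: 45.75
eef_pos: [492.5, 358.4, 156.0]
tcp_rot: [-3.134, -0.007, 2.898]
ft_force: [0.1, -0.6, -0.4]
opening: 0.581
grip_force: 0.0
```

```bash
python3 bl.py; python3 go.py 495.3 359.8 20 2.899
```

```text
[ 97. 273.] [479.  195.8] 0.083 (48.5, 38.7)
[321. 244.] [495.6 360.7] -0.241 (43.1, 35.0)
turn deg -0.1 shift after turn [ -1.2   0.7 139.4] shift before turn [ -1.2   0.7 139.4] t 45.8
```

carry_out(
  motion=[
    [-0.3,0.8,45,0,0.42],
    [0,0,45,0,0.42],
    [0,0,38,0,0.42],
    [0,0,7,0,0.42],
    [0,0,0,0,0.42],
    [0,0,0,0,1],
    [0,0,0,0,1],
    [0,0,0,0,1],
    [0,0,0,0,1],
  ],
)

```text
t: 46.7
eef_pos: [496.1, 361.6, 28.3]
tcp_rot: [3.14, 0.002, 2.899]
ft_force: [-0.5, -0.7, 9.1]
opening: 0.376
grip_force: 30.0
```

carry_out(
  motion=[
    [0,0,-30,0,1],
    [0,0,-40,0,1],
    [0,0,-40,0,1],
    [0,0,0,0,1],
    [0,0,0,0,1],
  ],
)

```text
t: 47.2
eef_pos: [495.6, 361.3, 137.7]
tcp_rot: [3.14, 0.002, 2.899]
ft_force: [-0.5, -0.1, -1.5]
opening: 0.375
grip_force: 30.0
```

```bash
python3 go.py 570 -287 40 1.59
```

```text
turn deg 75.0 shift after turn [-649.6   62.    97.7] shift before turn [-228.3 -611.4   97.7] t 47.2
```

carry_out(
  motion=[
    [-16.3,-43.7,0,0,1],
    [-16.3,-43.7,0,0,1],
    [-16.3,-43.7,0,0,1],
    [-16.3,-43.7,0,0,1],
    [-16.3,-43.7,0,0,1],
    [-16.3,-43.7,0,0,1],
    [-16.3,-43.7,0,0,1],
    [-16.3,-43.7,0,0,1],
    [-16.3,-43.7,0,0,1],
    [-16.3,-43.7,0,0,1],
    [-16.3,-43.7,0,0,1],
    [-16.3,-43.7,0,0,1],
  ],
)

```text
t: 48.4
eef_pos: [558.4, -196.6, 135.2]
tcp_rot: [3.141, -0.002, 2.898]
ft_force: [0.6, 0.1, -1.3]
opening: 0.375
grip_force: 30.0
```

carry_out(
  motion=[
    [-16.3,-43.7,0,0,1],
    [-16.3,-43.7,0,0,1],
    [0,0,0,8.3,1],
    [0,0,0,8.3,1],
    [0,0,0,8.3,1],
    [0,0,0,8.3,1],
    [0,0,0,8.3,1],
    [0,0,0,8.3,1],
    [0,0,20,8.3,1],
    [0,0,20,8.3,1],
    [0,0,20,8.3,1],
    [0,0,10,0,1],
  ],
)

```text
t: 49.6
eef_pos: [568.5, -286.8, 63.6]
tcp_rot: [-3.138, -0.002, 1.592]
ft_force: [-0.3, -0.1, -0.7]
opening: 0.375
grip_force: 30.0
```

carry_out(
  motion=[
    [0,0,0,0,1],
    [0,0,0,0,1],
  ],
)

```text
t: 49.8
eef_pos: [569.7, -287.5, 66.6]
tcp_rot: [-3.141, -0.0, 1.598]
ft_force: [-0.9, -0.8, -0.7]
opening: 0.375
grip_force: 30.0
```

```bash
python3 go.py 569.5 -287 43.3 1.585
```

```text
turn deg 0.7 shift after turn [ 0.5 -0.2 23.3] shift before turn [ 0.5 -0.2 23.3] t 49.8
```

carry_out(
  motion=[
    [0,0,12,0.6,1],
    [0,0,8,0,1],
    [0,0,2.5,0,1],
    [0,0,0,0,1],
    [0,0,0,0,1],
  ],
)

```text
t: 50.3
eef_pos: [569.7, -287.5, 44.2]
tcp_rot: [3.141, 0.0, 1.585]
ft_force: [-0.1, -1.0, -1.2]
opening: 0.371
grip_force: 30.0
```

carry_out(
  motion=[
    [0,-1,0.5,0,1],
    [0,-1,0,0,1],
    [0,-0.7,0,0,1],
    [0,0,0,0,1],
    [0,0,0,0,1],
  ],
)

```text
t: 50.8
eef_pos: [567.0, -287.6, 43.7]
tcp_rot: [3.141, 0.0, 1.584]
ft_force: [0.4, 1.3, -0.2]
opening: 0.375
grip_force: 30.0
```

carry_out(
  motion=[
    [0,-0.7,0,0,1],
    [0,0,0,0,1],
    [0,0,0,0,1],
  ],
)

```text
t: 51.1
eef_pos: [566.3, -287.6, 43.7]
tcp_rot: [3.142, 0.0, 1.584]
ft_force: [0.1, -0.7, -0.8]
opening: 0.376
grip_force: 30.0
```

carry_out(
  motion=[
    [0,-0.6,0.3,0,1],
    [0,0,0,0,1],
    [0,0,0,0,1],
  ],
)

```text
t: 51.4
eef_pos: [565.7, -287.6, 43.4]
tcp_rot: [3.142, 0.0, 1.584]
ft_force: [-0.3, -0.5, 0.4]
opening: 0.376
grip_force: 30.0
```

carry_out(
  motion=[
    [0,0,0,0,0.42],
    [0,0,0,0,0.42],
    [0,0,0,0,0.42],
    [0,0,-20,0,0.42],
    [0,0,-45,0,0.42],
    [0,0,-45,0,0.42],
    [0,0,-45,0,0.42],
    [0,0,-45,0,0.42],
    [0,0,-45,0,0.42],
    [0,0,-45,0,0.42],
    [0,0,-45,0,0.42],
    [0,0,0,0,0.42],
  ],
)

```text
t: 52.6
eef_pos: [566.5, -288.0, 385.0]
tcp_rot: [3.133, 0.006, 1.584]
ft_force: [0.1, 0.4, -0.1]
opening: 0.579
grip_force: 0.0
```

carry_out(
  motion=[
    [45,0,0,0,0.42],
    [45,0,0,0,0.42],
    [0,0,0,0,0.42],
    [0,0,0,0,0.42],
    [0,0,0,0,0.42],
  ],
)

```text
t: 53.1
eef_pos: [564.5, -198.2, 377.9]
tcp_rot: [-3.141, 0.0, 1.584]
ft_force: [0.7, -0.3, 0.3]
opening: 0.58
grip_force: 0.0
```

```bash
python3 chk.py 545.5 547.5 pics/w8.png -315 -375;python3 go.py 477 194.3 250 3.24
```

```text
blade ang 0.004112199864414912 edge x at -110,-212,-330: [np.float64(546.0378867032618), np.float64(546.4573334537425), np.float64(546.9425757729261)]
block (array([317., 270.]), array([ 565.2, -285.9]), np.float64(-1.557), (42.2, 32.1)) tsq y 43.43861720012383 ang 0.009684126930481707
block (array([317., 222.]), array([ 564.4, -226.2]), np.float64(-1.557), (42.3, 31.1)) tsq y 42.884121609058845 ang 0.009684126930481707
block (array([318., 151.]), array([ 565.6, -145.3]), np.float64(-1.564), (86.8, 34.2)) tsq y 44.41678748093425 ang 0.0026841269304815896
left edge (array([0.999, 0.042]), array([418.641, -68.787]))
left edge (array([1.   , 0.022]), array([644.456, -64.809]))
turn deg -94.9 shift after turn [ 48.4 399.4 127.9] shift before turn [393.8 -82.5 127.9] t 53.1
```

View pics/w8.png

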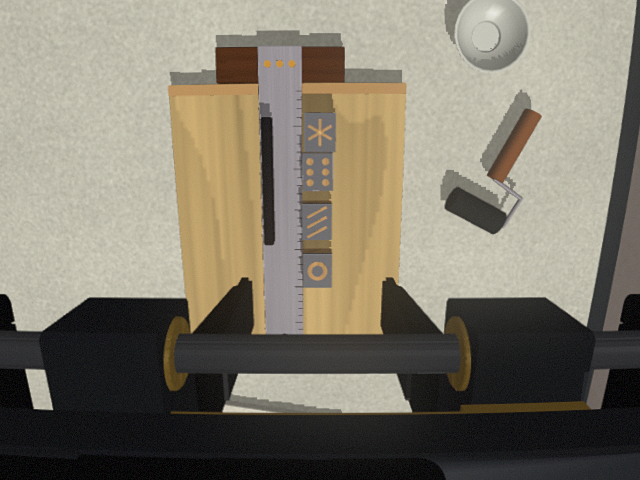

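The star at (319,132) has been knocked: it has slid along to touch the dots block and is slightly off the blade. I'll measure accurately using the blade's full-length near edge.

```bash
cat > chk2.py <<'E'
from h import *
import sys
np.set_printoptions(precision=4,suppress=True)
# chk2.py x_near@y=-80  y0 y1 ; blade near edge over y0..y1, board far edge, tops
xn,y0,y1=map(float,sys.argv[1:4]); c=cam("wrist"); hsv=cv2.cvtColor(c['color'],cv2.COLOR_RGB2HSV)
g=(hsv[...,1]<60).astype(np.float32); m=((hsv[...,1]>75)&(hsv[...,2]>90)).astype(np.float32)
P=w2px(c,[[xn+.015*(-80-y),y,24] for y in(y0,y1)]); e=edge_line(c,g,P[0],P[1],24,n=60,half=8,trim=0)
d=e[0]*np.sign(-e[0][1]); n=np.array([-d[1],d[0]]); print("near edge ang",d[0],"x at -80,-212,-330",[round(e[1][0]+d[0]/d[1]*(y-e[1][1]),1) for y in(-80,-212,-330)])
P=w2px(c,[[667+.018*(-170-y),y,20] for y in(-90,-290)]); b=edge_line(c,m,P[0],P[1],20,n=60,half=10); print("board far edge ang",(b[0]*np.sign(-b[0][1]))[0])
# block tops: per-column along row using far and near gray edges
s=c['color'].astype(int)
for name,y in [a.split(':') for a in sys.argv[4:]]:
    yy=float(y); q=w2px(c,[[565,yy+26,46],[565,yy-26,46],[540,yy,46],[592,yy,46]]); u0,u1=int(q[2,0]),int(q[3,0]); v0,v1=int(q[0,1]),int(q[1,1])
    P2=w2px(c,[[583,yy+16,46],[582.5,yy-16,46]]); dk=((s.max(2)<142)&(s[...,0]-s[...,2]<9)).astype(np.float32)
    f=edge_line(c,dk,P2[0],P2[1],46,n=20,half=9,trim=0); fd=f[0]*np.sign(-f[0][1])
    print(name,"far side x",round(f[1][0],1),"tsq y centre",round((f[1]-e[1])@n-25-18,2),"ang rel",round(fd[0]-d[0],4))
E
python3 chk2.py 496 -80 -330 star:-124 dots:-167 slant:-227 ring:-287
python3 - <<'E'
from h import *
c=cam("wrist");print(px2w(c,[(308,113),(336,113),(334,151),(306,151),(304,154),(332,192)],46))
E
```

```text
near edge ang 0.010430341586470604 x at -80,-212,-330 [np.float64(494.3), np.float64(495.7), np.float64(496.9)]
board far edge ang 0.019102917984128
star far side x 582.8 tsq y centre 45.04 ang rel 0.0111
dots far side x 581.4 tsq y centre 43.21 ang rel 0.0104
slant far side x 580.3 tsq y centre 41.47 ang rel 0.0098
ring far side x 581.6 tsq y centre 42.1 ang rel 0.0105
[[ 552.65021502 -102.4795293    46.        ]
 [ 584.02216667 -102.0742167    46.        ]
 [ 582.65955414 -144.05296729   46.        ]
 [ 550.70789166 -144.46097577   46.        ]
 [ 548.44507786 -147.8608764    46.        ]
 [ 581.3379225  -191.03308107   46.        ]]
```

```bash
python3 go.py 566.8 -123 38 1.586
```

```text
turn deg -0.2 shift after turn [ 75.5   3.5 339.9] shift before turn [ 75.5   3.3 339.9] t 53.2
```

carry_out(
  motion=[
    [19,0.9,40,0,0.42],
    [19,0.9,40,0,0.42],
    [19,0.9,40,0,0.42],
    [18.5,0.8,40,0,0.42],
    [0,0,40,0,0.42],
    [0,0,40,0,0.42],
    [0,0,40,0,0.42],
    [0,0,0,0,0.42],
    [0,0,0,0,0.42],
  ],
)

```text
t: 54.15
eef_pos: [567.2, -122.6, 98.7]
tcp_rot: [-3.141, -0.0, 1.584]
ft_force: [0.7, -0.0, -0.1]
opening: 0.58
grip_force: 0.0
```

```bash
python3 go.py 566.8 -123 38 1.586
```

```text
turn deg -0.1 shift after turn [-0.4 -0.4 60.7] shift before turn [-0.4 -0.4 60.7] t 54.1
```

carry_out(
  motion=[
    [0,-0.4,30,0,0.42],
    [0,0,25,0,0.42],
    [0,0,5.5,0,0.42],
    [0,0,0,0,0.42],
    [0,0,0,0,1],
    [0,0,0,0,1],
    [0,0,0,0,1],
    [0,0,0,0,1],
  ],
)

```text
t: 54.95
eef_pos: [567.0, -122.1, 38.9]
tcp_rot: [3.14, 0.001, 1.584]
ft_force: [-0.9, -0.4, 7.2]
opening: 0.377
grip_force: 30.0
```

carry_out(
  motion=[
    [0,-0.7,0,0,1],
    [0,-0.7,0,0,1],
    [0,0,0,0,1],
    [0,0,0,0,1],
  ],
)

```text
t: 55.35
eef_pos: [566.4, -122.3, 38.9]
tcp_rot: [3.138, 0.001, 1.584]
ft_force: [2.3, 0.2, 7.1]
opening: 0.378
grip_force: 30.0
```

carry_out(
  motion=[
    [0,-0.7,0,0,1],
    [0,0,0,0,1],
    [0,0,0,0,1],
  ],
)

```text
t: 55.65
eef_pos: [565.8, -122.4, 38.9]
tcp_rot: [3.138, 0.001, 1.584]
ft_force: [2.3, 0.5, 6.3]
opening: 0.377
grip_force: 30.0
```

carry_out(
  motion=[
    [0,0,-0.8,0,1],
    [0,0,0,0,1],
    [0,0,0,0,1],
  ],
)

```text
t: 55.95
eef_pos: [564.4, -122.0, 38.9]
tcp_rot: [3.142, 0.0, 1.584]
ft_force: [-0.9, 0.1, 6.6]
opening: 0.378
grip_force: 30.0
```

carry_out(
  motion=[
    [0,-0.6,0,0,1],
    [0,0,0,0,1],
    [0,0,0,0,1],
  ],
)

```text
t: 56.25
eef_pos: [564.2, -122.1, 38.9]
tcp_rot: [3.141, 0.0, 1.584]
ft_force: [2.0, 0.6, 5.6]
opening: 0.378
grip_force: 30.0
```

carry_out(
  motion=[
    [0,-0.6,0,0,1],
    [0,0,0,0,1],
    [0,0,0,0,1],
  ],
)

```text
t: 56.55
eef_pos: [563.8, -122.2, 38.9]
tcp_rot: [3.14, 0.0, 1.584]
ft_force: [2.7, 0.4, 5.6]
opening: 0.377
grip_force: 30.0
```

carry_out(
  motion=[
    [0,0,-0.4,0,0.42],
    [0,0,0,0,0.42],
    [0,0,0,0,0.42],
    [0,0,-20,0,0.42],
    [0,0,-45,0,0.42],
    [0,0,-45,0,0.42],
    [0,0,-45,0,0.42],
    [0,0,-45,0,0.42],
    [0,0,0,0,0.42],
    [0,0,0,0,0.42],
  ],
)

```text
t: 57.55
eef_pos: [563.1, -122.0, 239.5]
tcp_rot: [3.141, 0.001, 1.584]
ft_force: [-1.0, -0.2, -0.3]
opening: 0.58
grip_force: 0.0
```

```bash
python3 go.py 477 194.3 160 3.24
```

```text
turn deg -94.9 shift after turn [ 54.6 323.3  79.5] shift before turn [317.5 -81.8  79.5] t 57.5
```

carry_out(
  motion=[
    [39.7,-10.2,0,0,0.42],
    [39.7,-10.2,0,0,0.42],
    [39.7,-10.2,0,0,0.42],
    [39.7,-10.2,0,0,0.42],
    [39.7,-10.2,0,0,0.42],
    [39.7,-10.2,0,0,0.42],
    [39.7,-10.2,0,0,0.42],
    [39.7,-10.2,0,0,0.42],
    [0,0,0,-8.5,0.42],
    [0,0,0,-8.5,0.42],
    [0,0,0,-8.5,0.42],
    [0,0,0,-8.5,0.42],
  ],
)

```text
t: 58.75
eef_pos: [476.6, 194.3, 237.1]
tcp_rot: [-3.138, -0.001, 2.184]
ft_force: [-0.3, -0.1, -0.0]
opening: 0.582
grip_force: 0.0
```

carry_out(
  motion=[
    [0,0,0,-8.5,0.42],
    [0,0,0,-8.5,0.42],
    [0,0,0,-8.5,0.42],
    [0,0,0,-8.5,0.42],
    [0,0,0,-8.5,0.42],
    [0,0,0,-8.5,0.42],
    [0,0,0,-8.5,0.42],
    [0,0,40,-1.5,0.42],
    [0,0,40,0,0.42],
    [0,0,0,0,0.42],
    [0,0,0,0,0.42],
    [0,0,0,0,0.42],
  ],
)

```text
t: 59.95
eef_pos: [477.9, 194.6, 160.1]
tcp_rot: [3.142, 0.001, -3.041]
ft_force: [0.3, -0.4, -0.6]
opening: 0.583
grip_force: 0.0
```

```bash
python3 bl.py; python3 go.py 477 194.3 20 3.24
```

```text
[315. 235.] [476.4 194. ] 0.101 (43.4, 35.6)
turn deg 0.1 shift after turn [  1.   -0.2 140.4] shift before turn [  1.   -0.2 140.4] t 60.0
```

carry_out(
  motion=[
    [1.2,-0.4,45,0,0.42],
    [0,0,45,0,0.42],
    [0,0,40,0,0.42],
    [0,0,9,0,0.42],
    [0,0,0,0,0.42],
    [0,0,0,0,1],
    [0,0,0,0,1],
    [0,0,0,0,1],
    [0,0,0,0,1],
  ],
)

```text
t: 60.9
eef_pos: [476.9, 194.1, 21.5]
tcp_rot: [3.141, 0.003, -3.041]
ft_force: [-1.8, 1.1, 10.7]
opening: 0.377
grip_force: 30.0
```

carry_out(
  motion=[
    [0,0,-30,0,1],
    [0,0,-40,0,1],
    [0,0,-40,0,1],
    [0,0,0,0,1],
    [0,0,0,0,1],
  ],
)

```text
t: 61.4
eef_pos: [476.3, 193.9, 130.9]
tcp_rot: [3.141, 0.002, -3.041]
ft_force: [0.6, -0.1, -0.9]
opening: 0.376
grip_force: 30.0
```

```bash
python3 go.py 570 -347 40 1.583
```

```text
turn deg 95.1 shift after turn [-542.    87.    90.9] shift before turn [ -38.8 -547.6   90.9] t 61.4
```

carry_out(
  motion=[
    [-3.2,-45.6,0,0,1],
    [-3.2,-45.6,0,0,1],
    [-3.2,-45.6,0,0,1],
    [-3.2,-45.6,0,0,1],
    [-3.2,-45.6,0,0,1],
    [-3.2,-45.6,0,0,1],
    [-3.2,-45.6,0,0,1],
    [-3.2,-45.6,0,0,1],
    [-3.2,-45.6,0,0,1],
    [-3.2,-45.6,0,0,1],
    [-3.2,-45.6,0,0,1],
    [-3.2,-45.6,0,0,1],
  ],
)

```text
t: 62.6
eef_pos: [568.9, -348.3, 128.0]
tcp_rot: [3.14, -0.002, -3.041]
ft_force: [0.9, 0.0, -0.6]
opening: 0.375
grip_force: 30.0
```

carry_out(
  motion=[
    [0,0,0,8.4,1],
    [0,0,0,8.4,1],
    [0,0,0,8.4,1],
    [0,0,0,8.4,1],
    [0,0,0,8.4,1],
    [0,0,0,8.4,1],
    [0,0,0,8.4,1],
    [0,0,0,8.4,1],
    [0,0,20,8.4,1],
    [0,0,20,8.4,1],
    [0,0,20,8.4,1],
    [0,0,0,2.7,1],
  ],
)

```text
t: 63.8
eef_pos: [567.7, -345.4, 65.2]
tcp_rot: [-3.136, -0.004, 1.577]
ft_force: [-0.6, 0.4, -0.7]
opening: 0.378
grip_force: 30.0
```

carry_out(
  motion=[
    [0,0,0,0,1],
    [0,0,0,0,1],
  ],
)

```text
t: 64.0
eef_pos: [569.2, -346.5, 69.1]
tcp_rot: [-3.141, -0.001, 1.584]
ft_force: [-0.1, -0.4, -0.7]
opening: 0.38
grip_force: 30.0
```

```bash
python3 go.py 570 -347 36.8 1.583
```

```text
turn deg 0.1 shift after turn [-0.5  0.8 32.3] shift before turn [-0.5  0.8 32.3] t 64.0
```

carry_out(
  motion=[
    [0,0.8,15,0,1],
    [0,0,12,0,1],
    [0,0,4.5,0,1],
    [0,0,0,0,1],
    [0,0,0,0,1],
  ],
)

```text
t: 64.5
eef_pos: [570.3, -346.7, 38.3]
tcp_rot: [-3.141, -0.0, 1.583]
ft_force: [-0.4, -0.0, -0.3]
opening: 0.373
grip_force: 30.0
```

carry_out(
  motion=[
    [0,-1,0,0,1],
    [0,-1,0,0,1],
    [0,-0.8,0,0,1],
    [0,0,0,0,1],
    [0,0,0,0,1],
  ],
)

```text
t: 65.0
eef_pos: [567.5, -346.7, 38.7]
tcp_rot: [3.141, 0.0, 1.583]
ft_force: [0.3, -0.2, -0.3]
opening: 0.375
grip_force: 30.0
```

carry_out(
  motion=[
    [0,-0.6,1,0,1],
    [0,0,0.6,0,1],
    [0,0,0,0,1],
    [0,0,0,0,1],
  ],
)

```text
t: 65.4
eef_pos: [566.9, -346.7, 36.9]
tcp_rot: [3.142, 0.0, 1.583]
ft_force: [-0.0, 0.5, -0.7]
opening: 0.375
grip_force: 30.0
```

carry_out(
  motion=[
    [0,-0.6,0,0,1],
    [0,0,0,0,1],
    [0,0,0,0,1],
  ],
)

```text
t: 65.7
eef_pos: [566.3, -346.7, 37.0]
tcp_rot: [3.142, 0.0, 1.582]
ft_force: [0.3, 0.6, -0.7]
opening: 0.374
grip_force: 30.0
```

carry_out(
  motion=[
    [0,0,0,0,0.42],
    [0,0,0,0,0.42],
    [0,0,0,0,0.42],
    [0,0,-20,0,0.42],
    [0,0,-45,0,0.42],
    [0,0,-45,0,0.42],
    [0,0,-45,0,0.42],
    [20,0,-45,0,0.42],
    [30,0,-40,0,0.42],
    [30,0,-40,0,0.42],
    [20,-20,-40,0,0.42],
    [0,-20,0,0,0.42],
  ],
)

```text
t: 66.9
eef_pos: [525.7, -245.4, 362.6]
tcp_rot: [3.134, 0.004, 1.585]
ft_force: [-0.0, -0.2, -0.4]
opening: 0.576
grip_force: 0.0
```

carry_out(
  motion=[
    [0,0,0,0,0.42],
    [0,0,0,0,0.42],
    [0,0,0,0,0.42],
  ],
)

```text
t: 67.2
eef_pos: [525.5, -247.4, 356.1]
tcp_rot: [-3.141, -0.001, 1.582]
ft_force: [-0.7, 0.2, -0.4]
opening: 0.579
grip_force: 0.0
```

```bash
python3 - <<'E'
from h import *
print(env.state()['eef_pos'])
c=cam("wrist");save(c,"pics/w9.png")
E
```

```text
[ 525.47950589 -247.42723784  356.13859989]
```

View pics/w9.png

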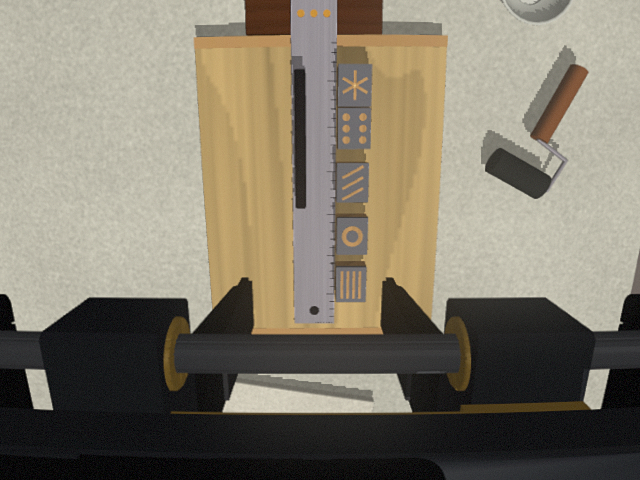

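All five are in a row: star (354,85), dots (354,128), slant (351,182), ring (351,235), bars (350,284). Next I'll check the numbers.

```bash
python3 chk2.py 494.5 -75 -370 star:-122 dots:-167 slant:-227 ring:-287 bars:-347
python3 - <<'E'
from h import *
c=cam("wrist");hsv=cv2.cvtColor(c['color'],cv2.COLOR_RGB2HSV);g=(hsv[...,1]<60).astype(np.float32)
P=w2px(c,[[500,-407+.02,24],[542,-407,24]]);print(P)
# wood visible strips between blocks: blade far edge at gaps
for y in (-95,-197,-257,-317,-375):
    p,q=w2px(c,[[545.5-.012*(y+110)+0,y+5,24],[545.5-.012*(y+110),y-5,24]]);
    try:
        e=edge_line(c,g,p,q,24,n=9,half=6,trim=0);print(y,e[1])
    except Exception as x:print(y,x)
m=((hsv[...,1]>75)&(hsv[...,2]>90)).astype(np.float32)
for x1,x2 in((395,440),(610,655)):
    Q=w2px(c,[[x,-67+(x-527)*.018,20] for x in(x1,x2)]);l=edge_line(c,m,Q[0],Q[1],20,half=6);print("left",l)
# head working face (dark red) below edge: head colour boundary row
for u in (255,270,350,375): print(u,[c['color'][v,u].tolist() for v in range(28,46,2)])
E
```

```text
near edge ang 0.011078564450144768 x at -80,-212,-330 [np.float64(494.2), np.float64(495.6), np.float64(496.9)]
board far edge ang 0.018602684140205383
star far side x 580.0 tsq y centre 42.37 ang rel 0.0246
dots far side x 581.2 tsq y centre 43.14 ang rel -0.0174
slant far side x 580.7 tsq y centre 41.9 ang rel 0.0275
ring far side x 582.0 tsq y centre 42.54 ang rel 0.0289
bars far side x 582.6 tsq y centre 42.47 ang rel -0.0176
[[295.95336209 323.71124167]
 [329.13065088 324.12271565]]
-95 [544.50073242 -94.99194336]
-197 [ 545.35217285 -196.98448181]
-257 [ 545.46716309 -256.97515869]
-317 [ 546.86535645 -316.97900391]
-375 [ 548.48571777 -375.24108887]
left (array([0.99949157, 0.03188347]), array([418.97311401, -69.01096344]))
left (array([0.99960297, 0.02817565]), array([632.45684814, -65.08317566]))
255 [[71, 42, 23], [82, 50, 31], [80, 46, 29], [50, 30, 15], [182, 145, 93], [186, 146, 95], [184, 142, 93], [186, 146, 95], [184, 144, 90]]
270 [[78, 45, 26], [76, 46, 24], [79, 45, 24], [45, 27, 16], [185, 144, 93], [185, 142, 91], [184, 143, 91], [186, 141, 92], [186, 144, 94]]
350 [[83, 52, 35], [85, 55, 35], [81, 51, 34], [92, 72, 49], [183, 145, 95], [183, 145, 93], [182, 143, 94], [179, 141, 92], [180, 141, 92]]
375 [[88, 59, 42], [89, 60, 44], [83, 50, 36], [125, 99, 66], [181, 144, 94], [178, 140, 93], [180, 140, 93], [181, 142, 93], [178, 138, 90]]
```

```bash
python3 go.py 530 -100 150 1.583
```

```text
turn deg -0.0 shift after turn [147.4   6.3 206.1] shift before turn [147.4   6.2 206.1] t 67.3
```

carry_out(
  motion=[
    [24,1,35,0,0.42],
    [24,1,35,0,0.42],
    [25,1,35,0,0.42],
    [25,1,35,0,0.42],
    [25,1,35,0,0.42],
    [25,1,31,0,0.42],
    [0,0,0,0,0.42],
    [0,0,0,0,0.42],
  ],
)

```text
t: 68.15
eef_pos: [529.7, -99.1, 150.7]
tcp_rot: [-3.141, -0.0, 1.584]
ft_force: [-0.3, 0.0, 0.1]
opening: 0.583
grip_force: 0.0
```

```bash
python3 - <<'E'
from h import *
c=cam("wrist");save(c,"pics/w10.png"); print(w2px(c,[[455,-68.2,20],[595,-65.7,20]]))
E
```

```text
[[210.40603997 193.88711721]
 [412.14697576 192.91247249]]
```

View pics/w10.png

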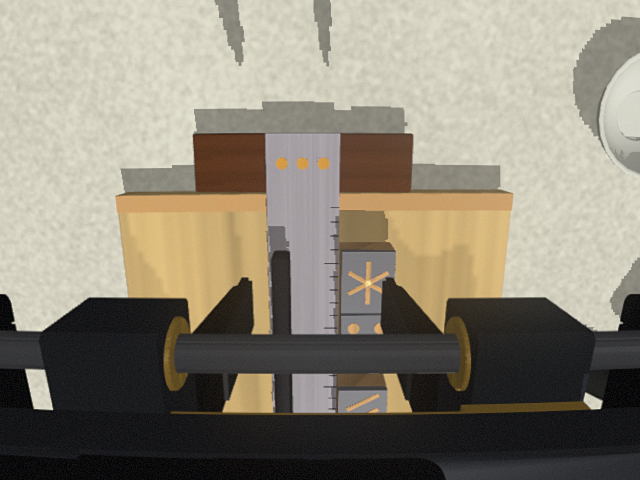

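The head shows no visible gap along the board edge (rows 191–194), and the star touches the blade. I'll check the gap at pixel level.

```bash
python3 - <<'E'
from h import *
c=cam("wrist");s=c['color']
for u in (170,185,200,220,240,260,345,360,380,400,408,430,460): print(u,[int(s[v,u].sum()) for v in range(186,200)])
E
```

```text
170 [418, 406, 403, 397, 342, 270, 259, 317, 435, 479, 473, 483, 477, 476]
185 [431, 426, 409, 378, 297, 252, 255, 308, 424, 479, 480, 469, 479, 473]
200 [173, 187, 168, 162, 186, 227, 259, 360, 457, 482, 475, 481, 480, 472]
220 [184, 183, 184, 164, 181, 240, 261, 348, 458, 480, 475, 476, 473, 470]
240 [177, 187, 170, 174, 196, 216, 286, 426, 472, 478, 482, 472, 466, 477]
260 [175, 197, 180, 187, 192, 241, 276, 400, 475, 476, 474, 467, 476, 479]
345 [201, 204, 208, 198, 204, 266, 405, 465, 465, 463, 459, 469, 457, 461]
360 [205, 203, 200, 199, 213, 271, 377, 454, 467, 465, 462, 454, 466, 468]
380 [204, 198, 213, 203, 202, 293, 433, 462, 463, 461, 463, 453, 461, 464]
400 [213, 215, 218, 198, 211, 308, 435, 474, 466, 462, 457, 461, 464, 462]
408 [204, 222, 215, 213, 220, 300, 432, 468, 471, 465, 455, 457, 464, 459]
430 [404, 382, 316, 270, 273, 310, 419, 471, 469, 461, 461, 465, 474, 460]
460 [411, 387, 327, 285, 275, 322, 417, 473, 464, 468, 466, 459, 474, 456]
```

```bash
python3 - <<'E'
from h import *
c=cam("side");save(c,"pics/side1.png")
E
```

```text
(no output)
```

View pics/side1.png

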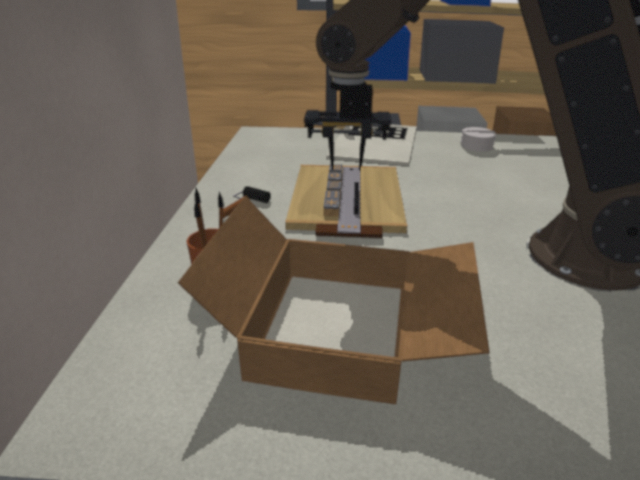

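The carton is empty. The near flap lies level at (445,300), the far flap is well past upright at (235,265), and the pot and roller are where they started. Handing in.

```bash
python3 -c "
from cell import env
print(env.job_done())"
```

```text
the job is handed in; nothing more can be done
None
```

The job is handed in and no verdict came back: both flaps are open, all five blocks stand carved face up against the blade, and the T-square head is flush to within about 1.4 mm at its near end (limit 2.5 mm).

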